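# Find the proud riser with the straightedge

## Robot

A 6-joint arm with a two-finger parallel gripper is mounted at the origin on the work surface. World frame = base frame: x ahead of the robot, y to its left, z up, the work surface at z = 0. Lengths are in mm, angles in rad, forces in N, time in s.
With the tool pointing down it reaches from about 275 to 750 mm from the base axis. Payload 10.2 kg.
Tool frame: the origin (TCP) lies midway between the tips of the shut fingers; the grasp point (between the pads) lies 19 mm behind it; z points along the fingers, y is the direction in which the jaws open and shut (so a half turn about z gives the same grasp; the last joint's range is limited). The gripper opens to 85 mm and grips with 20 to 120 N. Pads are 22 mm wide; open, the fingers measure 114 mm over their backs; the gripper's body (76 mm by 85 mm) begins 54 mm behind the grasp point. The pads swing forward as they close: fully open they stand 13 mm farther back than shut.
Start: joints at [-0.223, 0.313, 1.498, -0, 1.331, -0.223], TCP at [525.006, -0.013, 231.294] pointing down, gripper open.
Joint ranges: [-2.94, 2.94], [-0.97, 2.17], [0.19, 2.56], [-1.23, 4.37], [0.02, 3.11], [-2.88, 2.88]. Speed limits (rad/s): [2.39, 2.39, 3.01, 3.14, 3.14, 3.14].

## Interface

Orientations are given as a unit quaternion [w, x, y, z].
In Python, from rig import sense, capture, finish_job, search_frame, trace gives the robot as it stands.
- The arm moves only by the tool arm_command, never from a script. Its argument "steps" is one flat list of numbers, 5 for each row, row after row: the shift along the world's x, y, z in units of 50 mm (1.0 is 50 mm), then the turn about the world's z in units of 5 degrees (1.0 is 5 degrees), then the opening in per cent of the stroke, from 0 (shut) to 100 (fully open). In form: [dx, dy, dz, twist, fingers, dx, dy, dz, twist, fingers, ...]. A call has 1 to 5 rows; each row shifts and turns the commanded pose from where the row before left it; what a row does not reach is not made up. A row lasts 1/8 s, in which the tool goes at most 62.5 mm and 10.7 degrees, less where a joint would pass 70% of its speed; a pose out of reach is approached as far as the arm can. A call is refused whole if a number of a shift passes 1 or a number of a turn 1, either way. A call with a gripper value outside its range is refused whole. The fingers move at their own pace and stop on an object; "grip_force" is the grip in N (left out, the last holds). Time passes only in rows, so rows that do not move let the fingers close. It gives the time, the measured TCP pose, the force and the opening at its end, in the units of the state.
- sense(): the state, without advancing time (a new reading comes with each control period).
- capture(name): name is "scene" or "side" or "wrist"; returns a dict with "frame" (420x560x3 uint8, blue, green, red), "fov_y" (degrees; the focal length in pixels is half the picture's height over the tangent of half this angle, whatever the lens; pixels are square), "cx", "cy" (the principal point, pixels), "extrinsics" (4x4, takes a point from world to camera coordinates). Camera axes: x right, y down, z forward; pixel columns grow to the right and rows downward; lengths in mm; the calibration is good to about 2 mm. A picture is of the moment at which its call begins. There is no depth.
- finish_job(): hands the job in, once; it reports no verdict.
Trained networks look in a picture, given as the dict that the camera call returned (one of the last four; its "shot" number tells which), for a name from the list of things; names that differ only in an ending like _2 or _b are one class to them, and where a whole thing is asked for, a point or a joint stands for the part that bears it (a point fixed in the world has none). Each returns a list of dicts, best first, with "score" (0 to 1); they miss things now and then, are a little off and sometimes report something else, mostly with a low value. They report only what shows in the picture. A call takes as long as a camera call. They do not tell look-alikes from the thing itself.
- search_frame(picture, target): "point" ([x, y, z] in mm, in world coordinates, good to about 4 mm: the middle of the surface that is visible of it).
- trace(picture, target): "mask" (420x560 bool, what is visible of it).
The state is a dict: "time_s": time; "joints": joint angles; "dq": joint speeds; "tau": joint torques, N m; "eef_pos": TCP position; "ee_rot": TCP orientation; "force": force on the tool from outside, world axes, zero at the start; "wrist_torque": the same for the moment, N m; "grip_width": opening from 0.0 (shut) to 1.0 (fully open).
Only numpy, scipy, OpenCV 4.12 (cv2) and the standard library are available. Lean on these libraries where they do the work, as an engineer would, in place of code of your own. Each camera call takes 0.05 s, during which the arm holds its last target. There are 200 camera calls.

## Task

Nudge the loose riser blocks into a straight row on the fixture plate, each square on a scribed mark of its own, then lift the near end of the straightedge over the lip of its rack, draw it out from under the keeper strap, lay it along the whole row from end rest to end rest and let go. Press firmly straight down on its left end over the rest, then on its right end over the other rest (left and right as the robot sees them), to feel whether it rocks. Put the straightedge back in its rack, far end under the strap and near end behind the lip; if it rocked, drop the one riser that stands too tall into the odd-parts tray, leave the others on their marks, and do not disturb the other things lying about.

Things in the scene. Friction and masses are not known exactly. Their poses are not given: they have to be found in the camera images.
- fixture: aluminium plate 300 (x) by 420 (y) by 16 mm, fixed on the bench; origin: centre of its underside; x away from the robot, y left, within 0.12 rad. On its row line (along y, at x = +40 mm) stand two fixed steel end rests, 50 by 40 mm, 40 mm above the plate, at y = +150 and -150 mm; between them four riser-sized rectangles are scribed
- row_mid (a point): middle of the row line, on the plate's top face (16 mm above the bench); axes as the fixture's. The four marks lie at y = +90, +30, -30, -90 mm from it
- mark1 (a point): centre of scribed rectangle 1, counted from the left, on the plate's top face
- mark2 (a point): centre of scribed rectangle 2, counted from the left, on the plate's top face
- mark3 (a point): centre of scribed rectangle 3, counted from the left, on the plate's top face
- mark4 (a point): centre of scribed rectangle 4, counted from the left, on the plate's top face
- riser1: plain steel riser block, 0.2 to 0.4 kg, 50 (x) by 30 (y) mm, 40 mm tall like the end rests, or 43 mm if it is an odd one from a taller set; origin: centre of its underside, z up. On a mark its 50 mm side lies along the fixture's x, either way round. May be absent. At most one riser in a run is tall; which one, or none, is to be found out
- riser2: plain steel riser block, 0.2 to 0.4 kg, 50 (x) by 30 (y) mm, 40 mm tall like the end rests, or 43 mm if it is an odd one from a taller set; origin: centre of its underside, z up. On a mark its 50 mm side lies along the fixture's x, either way round. May be absent. At most one riser in a run is tall; which one, or none, is to be found out
- riser3: plain steel riser block, 0.2 to 0.4 kg, 50 (x) by 30 (y) mm, 40 mm tall like the end rests, or 43 mm if it is an odd one from a taller set; origin: centre of its underside, z up. On a mark its 50 mm side lies along the fixture's x, either way round. May be absent. At most one riser in a run is tall; which one, or none, is to be found out
- riser4: plain steel riser block, 0.2 to 0.4 kg, 50 (x) by 30 (y) mm, 40 mm tall like the end rests, or 43 mm if it is an odd one from a taller set; origin: centre of its underside, z up. On a mark its 50 mm side lies along the fixture's x, either way round. May be absent. At most one riser in a run is tall; which one, or none, is to be found out
- riser5: plain steel riser block, 0.2 to 0.4 kg, 50 (x) by 30 (y) mm, 40 mm tall like the end rests, or 43 mm if it is an odd one from a taller set; origin: centre of its underside, z up. On a mark its 50 mm side lies along the fixture's x, either way round. May be absent. At most one riser in a run is tall; which one, or none, is to be found out
- riser6: plain steel riser block, 0.2 to 0.4 kg, 50 (x) by 30 (y) mm, 40 mm tall like the end rests, or 43 mm if it is an odd one from a taller set; origin: centre of its underside, z up. On a mark its 50 mm side lies along the fixture's x, either way round. May be absent. At most one riser in a run is tall; which one, or none, is to be found out
- straightedge: aluminium box bar 360 (x) by 24 (y) by 34 mm high, 0.3 kg, stands by itself on its 24 mm underside; origin: centre of the underside. On the rests and 40 mm risers it stays still when an end is pressed; over a tall riser it tilts 0.01 to 0.05 rad either way and the far end stands 4 to 16 mm high. Tipping it can take 5 N: press with 8 to 20 N
- edge_holed_end (a point): point on the straightedge's top face, 10 mm from the end with the hanging hole (its +x end), on its centre line
- edge_plain_end (a point): point on the straightedge's top face, 10 mm from the other (-x) end, on its centre line
- rack: wooden rack left or right of the fixture, 410 (x) by 70 mm; origin: centre of its underside, x away from the robot. The straightedge stands in 32 mm wide channels along x (blocks at x = +-110 mm, floor 30, walls to 48 mm above the bench). Its +x end is under a strap (x +160 to +190 mm, 8 mm above the bar) and before a stop at +190; its -x end is behind a lip (x -198 to -188, 16 mm above the floor)
- tray: open steel tray on the bench, on the other side of the fixture, 200 (x) by 140 (y) by 35 mm, walls and floor 3 mm; a nut, a bush and a small block lie fast in its +x end, the rest (x under +55 mm) is free; origin at the centre of its underside
- tnut: bystander: T-nut 22 by 22 by 16 mm on the far strip of the fixture plate
- hammer: bystander: hammer on the bench, far right
- wrench: bystander: 200 mm wrench beyond the fixture
- oilcan: bystander: oil bottle, 56 mm across and 130 mm high, far left
- disc: bystander: steel disc 110 mm across and 8 mm thick, far left
- caliper: bystander: caliper 160 mm long lying beyond the fixture
Mind the look-alikes: they are no part of the job. What is shaped like the riser1 but green or turquoise is not meant.

How it is judged:
By the outcome, as a careful person would: the job done as asked, in the order asked, and still so for the second after the job is handed in, with the robot touching nothing.
Of riser1, riser3, riser6 only 2 to 3 are there at a start; the rules pass over those that are not, and their reading is None.
Of riser2, riser4, riser5 only 1 to 1 are there at a start; the rules pass over those that are not, and their reading is None.
At some moment in a run one of riser1, riser2, riser3, riser4, riser5, riser6 may be knocked a few centimetres aside while the robot is not near it.
It also fails if it takes over 210 s, if anything falls off the work surface, if the arm or the gripper's body presses on something with over 40 N, if the wrist force passes 120 N, or if a joint passes its speed limit or range.

## Working session

There is one attempt and no reset: what is moved stays moved. The work goes in short steps, Python scripts to look and compute and a tool call to move; the robot and the scene stay as the last step left them, time stands still between calls to the robot, and variables do not carry over. Pictures are saved under pics/ and viewed, on a budget of 14 in all, crops included, one or two more only if the job needs it, and the job is handed in when it is done.

Besides the shell and the picture viewer there is one more tool, called after "Emit:" as name(argument=value, ...) on one line, values as JSON. arm_command: Moves the arm, as the interface text tells. Its arguments: {"type":"object","properties":{"steps":{"type":"array"},"grip_force":{"type":"number"}},"required":["steps"]}

```bash
mkdir -p pics; ls
cat > h.py <<'E'
from rig import sense, capture, finish_job, search_frame, trace
import numpy as np, cv2
def K(c):
    f=c["frame"].shape[0]/2/np.tan(np.radians(c["fov_y"])/2); return f,c["cx"],c["cy"]
def proj(c,p):
    q=np.array(c["extrinsics"])@np.append(np.array(p,float),1); f,cx,cy=K(c); return np.array([f*q[0]/q[2]+cx,f*q[1]/q[2]+cy])
def ray(c,uv,z):
    f,cx,cy=K(c); E=np.array(c["extrinsics"]); R=E[:3,:3]; o=-R.T@E[:3,3]
    d=R.T@np.array([(uv[0]-cx)/f,(uv[1]-cy)/f,1]); return o+d*(z-o[2])/d[2]
def save(c,n,box=None,s=1):
    im=c["frame"]
    if box: im=im[box[1]:box[3],box[0]:box[2]]
    cv2.imwrite("pics/"+n+".png",cv2.resize(im,None,fx=s,fy=s,interpolation=cv2.INTER_CUBIC))
E
python3 - <<'E'
from h import *
print(sense())
ims=[]
for n in ["scene","side"]:
    c=capture(n); save(c,n+"0",s=1.42)
    print(n,c["fov_y"],c["cx"],c["cy"],np.round(c["extrinsics"],3).tolist())
    for t in ["fixture","row_mid","mark1","mark2","mark3","mark4","riser1","riser2","straightedge","edge_holed_end","edge_plain_end","rack","tray"]:
        print(t,[(np.round(d["point"]).tolist(),round(d["score"],2)) for d in search_frame(c,t)][:7])
E
```

```text
pics
{'time_s': 0.0, 'joints': array([-2.23397434e-01,  3.13491276e-01,  1.49844096e+00,  2.10516784e-05,
        1.33098610e+00, -2.23398919e-01]), 'dq': array([ 0.00072715, -0.0003955 ,  0.00110095, -0.00215864, -0.00012123,
       -0.00010849]), 'tau': array([-5.78409599e-04, -4.12261176e+01, -2.59742296e+01, -3.58453699e-04,
        4.11797926e-03, -1.23038126e-05]), 'eef_pos': array([5.24747357e+02, 5.19326282e-02, 2.30712491e+02]), 'ee_rot': array([-5.66340307e-04,  7.07107874e-01,  7.07105378e-01, -3.44565512e-04]), 'force': array([-0.42841399, -0.20016932, -0.07656595]), 'wrist_torque': array([-0.03278407,  0.01843234, -0.0227169 ]), 'grip_width': 0.9996560222280338}
scene 50.57958860467324 285.2008297248165 207.8412157745618 [[0.259, 0.966, -0.006, -131.247], [0.845, -0.229, -0.484, -406.904], [-0.469, 0.12, -0.875, 1578.117], [0.0, 0.0, 0.0, 1.0]]
fixture [([580.0, 29.0, 19.0], 0.69)]
row_mid [([579.0, 29.0, 17.0], 0.94), ([490.0, -55.0, 60.0], 0.56)]
mark1 [([578.0, 22.0, 16.0], 0.87)]
mark2 [([578.0, 22.0, 16.0], 0.87)]
mark3 [([578.0, 22.0, 16.0], 0.87)]
mark4 [([578.0, 
[... 1208 characters left out ...]
38.0, -380.0, 40.0], 0.93), ([469.0, -124.0, 43.0], 0.79), ([225.0, -304.0, 43.0], 0.76), ([480.0, 174.0, 45.0], 0.74), ([313.0, -217.0, 35.0], 0.72), ([473.0, -4.0, 47.0], 0.68), ([662.0, -255.0, 32.0], 0.68)]
riser2 [([338.0, -380.0, 40.0], 0.93), ([469.0, -124.0, 43.0], 0.79), ([225.0, -304.0, 43.0], 0.76), ([480.0, 174.0, 45.0], 0.74), ([313.0, -217.0, 35.0], 0.72), ([473.0, -4.0, 47.0], 0.68), ([662.0, -255.0, 32.0], 0.68)]
straightedge [([496.0, 370.0, 56.0], 0.65)]
edge_holed_end [([501.0, 373.0, 56.0], 0.88)]
edge_plain_end [([494.0, 373.0, 59.0], 0.85), ([482.0, 176.0, 48.0], 0.56)]
rack [([484.0, 361.0, 14.0], 0.67)]
tray [([521.0, -371.0, 8.0], 0.94), ([494.0, 373.0, 59.0], 0.71)]
```

View pics/scene0.png

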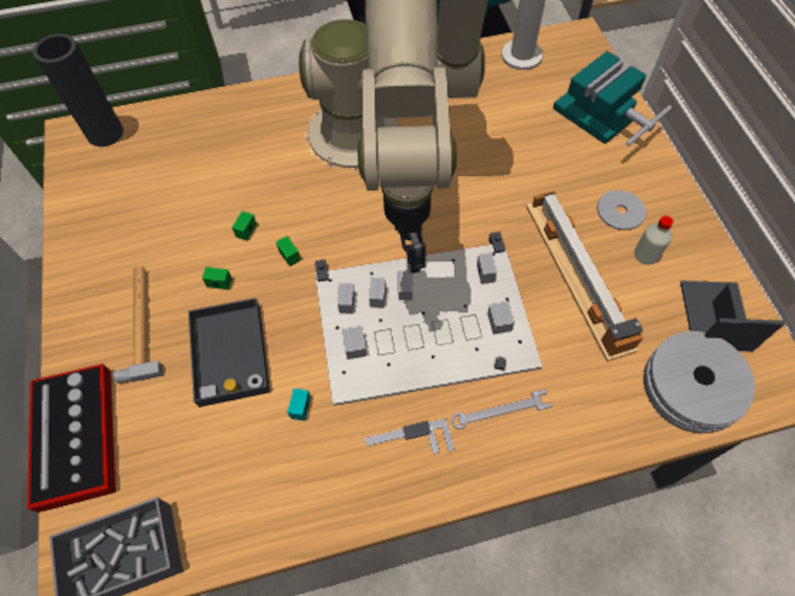

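View pics/side0.png

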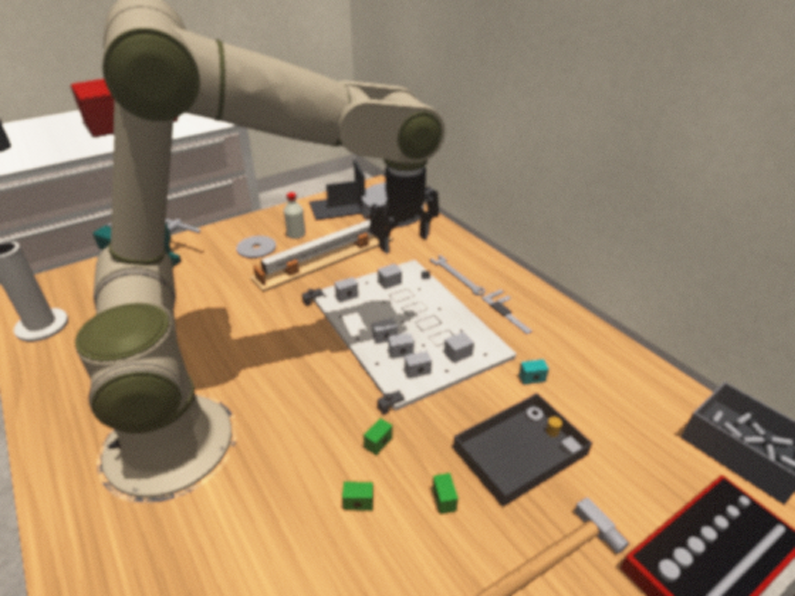

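The scene picture shows four grey risers at about (345,296), (377,291), (406,283) and (487,267). The end rests are at (355,342) and (500,318), with four scribed marks between them. The rack with the straightedge is on the left and the tray on the right. Next I'll check the wrist view.

Run:
```python
from h import *
c=capture("wrist"); save(c,"w0",s=1.42)
print(c["fov_y"],c["cx"],c["cy"],np.round(c["extrinsics"],3).tolist())
E=np.array(c["extrinsics"]);print(-E[:3,:3].T@E[:3,3])
for t in ["row_mid","mark1","riser1","straightedge","rack","tray","tnut"]:
        print(t,[(np.round(d["point"]).tolist(),round(d["score"],2)) for d in search_frame(c,t)][:8])
```

```text
60.11439702095259 280.72579460463106 215.4287617405315 [[1.0, 0.0, 0.0, -525.376], [0.0, -0.955, 0.295, -39.087], [0.0, -0.295, -0.955, 379.569], [0.0, 0.0, 0.0, 1.0]]
[525.34205145  74.87075089 374.20607486]
row_mid [([560.0, 38.0, 16.0], 0.67)]
mark1 [([558.0, 37.0, 14.0], 0.91)]
riser1 [([652.0, -242.0, 16.0], 0.82), ([483.0, -47.0, 55.0], 0.78), ([481.0, -114.0, 59.0], 0.75), ([479.0, 9.0, 57.0], 0.64)]
straightedge []
rack [([776.0, 85.0, 6.0], 0.73)]
tray []
tnut [([689.0, 141.0, 34.0], 0.95)]
```

View pics/w0.png

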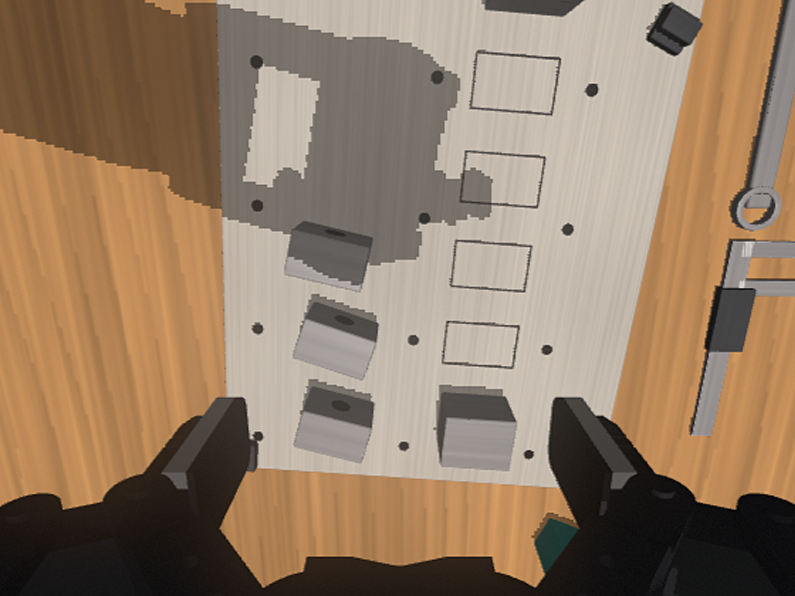

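The wrist view is a clean look down: columns run along +x and rows along -y. It shows all four marks, with corners readable near (475,52)…(515,368), and three risers at (330,260), (338,345) and (335,430). I'll fit the fixture pose to the mark corners and check the lens.

```bash
cat >> h.py <<'E'
def masks(c,t="riser1"): return [(d["score"],np.array(d["point"]),d["mask"]) if "mask" in d else d for d in trace(c,t)]
from scipy.optimize import least_squares
def fitmarks(c,corn):  # corn: list of (mark idx0, sx, sy, u, v)
    def P(p,i,sx,sy):
        co,si=np.cos(p[2]),np.sin(p[2]); x,y=sx*25,[90,30,-30,-90][i]+sy*15
        return [p[0]+co*x-si*y,p[1]+si*x+co*y,16]
    f=lambda p:np.concatenate([proj(c,P(p,int(i),sx,sy))-[u,v] for i,sx,sy,u,v in corn])
    r=least_squares(f,[560,38,0],x_scale=[1,1,.01],loss="soft_l1"); return r.x,r.fun.reshape(-1,2)
E
python3 - <<'E'
from h import *
c=capture("wrist")
# display corners: order (-x,+y),(+x,+y),(+x,-y),(-x,-y)
D=[[(476,51),(560,58),(553,114),(470,108)],[(467,151),(545,157),(541,208),(460,201)],[(455,239),(531,242),(527,291),(450,286)],[(446,321),(519,325),(515,367),(443,362)]]
S=[(-1,1),(1,1),(1,-1),(-1,-1)]
g=cv2.cvtColor(c["frame"],cv2.COLOR_BGR2GRAY)
corn=[]
for i,q in enumerate(D):
    for s,uv in zip(S,q):
        p=np.array([[uv]],np.float32)/1.42
        p=cv2.cornerSubPix(g,p.copy(),(4,4),(-1,-1),(3,30,.01))[0,0]
        corn.append((i,*s,*p)); print(i,s,np.round(p,1),np.round(ray(c,p,16),1))
x,r=fitmarks(c,corn);print(x,np.round(r,1).tolist())
E
```

```text
0 (-1, 1) [335.2  35.9] [574.2 132.5  16. ]
0 (1, 1) [394.4  40.7] [627.6 128.6  16. ]
0 (1, -1) [387.7  80.5] [624.5  95.   16. ]
0 (-1, -1) [330.6  75.5] [571.5  99.3  16. ]
1 (-1, 1) [327.5 105.7] [569.6  72.6  16. ]
1 (1, 1) [383.5 110.5] [622.8  68.2  16. ]
1 (1, -1) [377.7 145.5] [620.   35.4  16. ]
1 (-1, -1) [323.5 141.5] [567.   39.3  16. ]
2 (-1, 1) [320.8 168.7] [565.2  12.7  16. ]
2 (1, 1) [374.2 173.1] [618.6   8.2  16. ]
2 (1, -1) [368.8 205.2] [615.6 -25.   16. ]
2 (-1, -1) [317.  200.9] [562.4 -20.4  16. ]
3 (-1, 1) [314.7 225.8] [560.8 -47.2  16. ]
3 (1, 1) [365.3 229.5] [613.9 -51.3  16. ]
3 (1, -1) [360.5 258.7] [611.  -84.5  16. ]
3 (-1, -1) [310.8 254.8] [557.6 -80.   16. ]
[ 5.92561554e+02  2.42427262e+01 -7.30672050e-02] [[1.1, 2.1], [-2.8, 1.7], [-1.4, -2.5], [1.9, -1.9], [1.4, 1.9], [-2.2, 1.0], [-1.3, -2.0], [1.9, -1.8], [1.3, 1.6], [-2.3, 0.8], [-1.1, -2.3], [1.9, -1.5], [1.3, 1.4], [-1.8, 1.0], [-1.0, -1.9], [2.3, -1.2]]
```

```bash
cat >> h.py <<'E'
from scipy.optimize import minimize
def boxsil(c,x,y,yaw,z0=16,h=40.,L=50,W=30):
    co,si=np.cos(yaw),np.sin(yaw); pts=[]
    for sx in(-1,1):
        for sy in(-1,1):
            a,b=sx*L/2,sy*W/2
            for z in(z0,z0+h): pts.append(proj(c,[x+co*a-si*b,y+si*a+co*b,z]))
    return cv2.convexHull(np.float32(pts))
def fitbox(c,m,x,y,yaw,**k):
    s=4; M=cv2.resize(m.astype(np.float32),None,fx=s,fy=s,interpolation=cv2.INTER_LINEAR)>.5
    def cost(p):
        I=np.zeros(M.shape,np.uint8); cv2.fillConvexPoly(I,np.int32(np.round(boxsil(c,p[0],p[1],p[2]/50,**k)*s+(s-1)/2)),1); I=I>0
        return 1-(I&M).sum()/max(1,(I|M).sum())
    best=min((minimize(cost,[x,y,w*50],method="Nelder-Mead",options=dict(initial_simplex=np.array([[x,y,w*50],[x+6,y,w*50],[x,y+6,w*50],[x,y,w*50+8]]),maxiter=150)) for w in (yaw-.2,yaw+.2)),key=lambda r:r.fun)
    return best.x[0],best.x[1],best.x[2]/50,best.fun
def risers(c,yaw=-.075,minA=150,h=40.,zc=36):
    out=[]
    for d in trace(c,"riser1"):
        m=d["mask"]; 
        if m.sum()<minA: continue
        v,u=np.nonzero(m); col=c["frame"][m].mean(0); p=ray(c,(u.mean(),v.mean()),zc)
        if col.max()-col.min()>40: continue
        r=fitbox(c,m,p[0],p[1],yaw,h=h); edge=u.min()==0 or v.min()==0 or u.max()==559 or v.max()==419
        out.append((*np.round(r[:2],1),round(r[2],3),round(r[3],3),round(d["score"],2),"edge" if edge else "",int(m.sum())))
    return out
E
python3 - <<'E'
from h import *
for n in["wrist","scene"]:
    c=capture(n)
    for r in risers(c): print(n,*r)
E
```

```text
wrist 656.3 -250.5 -1.239 0.618 0.83  639
wrist 479.8 6.1 -0.228 0.048 0.7  2202
wrist 482.1 -53.9 -0.338 0.032 0.6  2231
wrist 477.8 -120.4 -0.294 0.027 0.59  2224
scene 482.8 186.2 -0.153 0.165 0.73  212
scene 480.3 -53.8 -0.384 0.081 0.62  250
scene 479.7 -119.9 -0.311 0.093 0.58  253
scene 478.1 8.7 -0.267 0.109 0.5  205
```

Emit:
arm_command(steps=[-0.4,1,0.5,0,100,-0.4,1,0.5,0,100,0,0.6,0,0,100,0,0,0,0,100])

```text
time_s: 2.55
eef_pos: [484.7, 131.4, 281.5]
ee_rot: [0.0, 0.706, 0.708, 0.0]
force: [0.7, -0.7, -0.6]
grip_width: 1.0
```

Run:
```python
from h import *
c=capture("wrist"); save(c,"w1",s=1.42)
for r in risers(c): print(*r)
print(sense()["eef_pos"])
```

```text
479.2 6.1 -0.235 0.03 0.79  1713
482.2 -54.4 -0.339 0.055 0.71  1674
478.1 -120.0 -0.229 0.078 0.7  1568
484.9 182.8 -0.111 0.04 0.62  1594
[484.9992321  129.65967525 281.04667487]
```

View pics/w1.png

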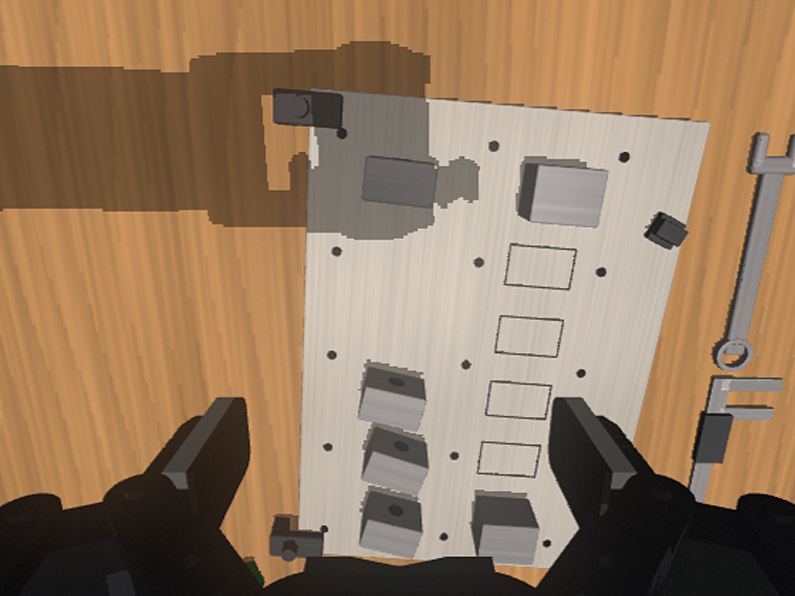

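Risers are found: A(478,-120), B(482,-54), C(479.5,6) and D(485,183), going to marks 4, 3, 2 and 1. I'll pick D first.

Emit:
arm_command(steps=[0,0.53,-0.9,-0.64,100,0,0.53,-0.9,-0.63,100,0,0,-1,0,100,0,0,-1,0,100,0,0,-0.7,0,100], grip_force=50)

```text
time_s: 3.28
eef_pos: [484.5, 181.7, 54.0]
ee_rot: [-0.001, 0.746, 0.666, -0.001]
force: [0.3, 0.3, -0.1]
grip_width: 0.998
```

Emit:
arm_command(steps=[0,0,-0.3,0,100,0,0,-0.3,0,100,0,0,0,0,100,0,0,0,0,0,0,0,0,0,0])

```text
time_s: 3.9
eef_pos: [485.5, 183.1, 27.1]
ee_rot: [0.0, 0.745, 0.667, 0.001]
force: [0.3, 0.3, -0.8]
grip_width: 0.602
```

Emit:
arm_command(steps=[0,0,0,0,0,0,0,0,0,0,0,0,0,0,0])

```text
time_s: 4.28
eef_pos: [485.6, 183.1, 27.2]
ee_rot: [0.0, 0.745, 0.667, 0.001]
force: [-0.9, 0.6, 6.9]
grip_width: 0.576
```

Emit:
arm_command(steps=[0,0,0.6,0,0,0,0,0.6,0.41,0,0.76,-0.46,0,0,0,0.76,-0.46,0,0,0,0.76,-0.46,0,0,0])

```text
time_s: 4.9
eef_pos: [599.9, 113.3, 86.3]
ee_rot: [-0.0, 0.733, 0.68, -0.0]
force: [0.1, 0.3, -2.7]
grip_width: 0.577
```

Emit:
arm_command(steps=[0,0,0,0,0,0,0,-0.5,0,0,0,0,-0.5,0,0,0,0,-0.18,0,0,0,0,0,0,0])

```text
time_s: 5.52
eef_pos: [598.7, 114.4, 27.9]
ee_rot: [-0.0, 0.733, 0.68, -0.0]
force: [-0.8, -0.2, -2.9]
grip_width: 0.573
```

```bash
python3 -c "
from h import *
s=sense();print(s['eef_pos'],s['force'],s['grip_width'],s['ee_rot'])
c=capture('wrist');save(c,'w2',s=1.42)"
```

```text
[598.66934496 114.43548977  27.88434916] [-0.78296048 -0.24492938 -2.91894146] 0.5728592019086829 [-4.36479285e-05  7.32945135e-01  6.80287753e-01 -2.94365220e-05]
```

View pics/w2.png

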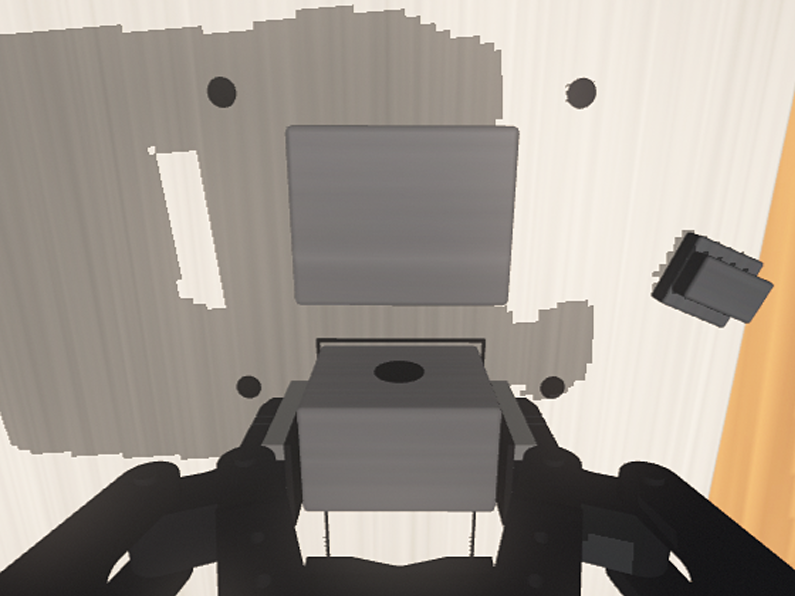

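D sits square inside mark 1: the gap to the scribed line at row 342 is even. I'll release it and go to C.

Emit:
arm_command(steps=[0,0,0,0,100,0,0,0,0,100,0,0,0,0,100,0,0,0.6,0,100,0,0,0.8,0,100])

```text
time_s: 6.2
eef_pos: [598.5, 113.9, 97.5]
ee_rot: [-0.001, 0.733, 0.68, -0.001]
force: [0.2, -0.1, -0.3]
grip_width: 1.003
```

Emit:
arm_command(steps=[-0.6,-0.55,0.2,-0.61,100,-0.6,-0.54,0,-0.61,100,-0.6,-0.54,0,-0.61,100,-0.59,-0.54,0,0,100,0,0,0,0,100])

```text
time_s: 6.82
eef_pos: [478.4, 4.4, 107.6]
ee_rot: [-0.0, 0.786, 0.619, -0.0]
force: [0.3, 0.1, -0.1]
grip_width: 0.999
```

```bash
python3 -c "
from h import *
s=sense();print(s['eef_pos'],s['ee_rot'])
c=capture('wrist')
for r in risers(c): print(*r)
c=capture('scene')
for r in risers(c): print(*r)"
```

```text
[478.41495887   4.39021155 107.59826246] [-3.24034650e-05  7.85756701e-01  6.18535686e-01 -1.04250663e-04]
477.9 -121.2 -0.259 0.393 0.92  3022
599.7 114.5 -0.061 0.024 0.77 edge 2051
479.4 6.0 -0.235 0.027 0.7  5655
481.8 -53.7 -0.352 0.028 0.65  5580
477.2 -118.4 -0.257 0.076 0.72  231
788.1 128.0 1.858 0.779 0.55  570
479.8 -51.2 -0.261 0.132 0.51  205
```

Emit:
arm_command(steps=[0.02,0.03,-0.8,0,100,0,0,-0.5,0,100,0,0,-0.31,0,100,0,0,0,0,100,0,0,0,0,0])

```text
time_s: 7.65
eef_pos: [481.2, 7.0, 27.6]
ee_rot: [0.001, 0.785, 0.62, 0.0]
force: [-0.1, 0.1, 0.4]
grip_width: 0.817
```

Emit:
arm_command(steps=[0,0,0,0,0,0,0,0,0,0,0,0,0,0,0,0,0,0,0,0])

```text
time_s: 8.15
eef_pos: [481.0, 6.9, 27.8]
ee_rot: [0.001, 0.785, 0.619, 0.001]
force: [-0.5, 1.4, 6.2]
grip_width: 0.576
```

Emit:
arm_command(steps=[0,0,0.6,0,0,0,0,0.6,0.64,0,0.76,0.32,0,0.6,0,0.76,0.32,0,0.6,0,0.76,0.32,0,0,0])

```text
time_s: 8.78
eef_pos: [595.5, 55.5, 86.9]
ee_rot: [-0.0, 0.733, 0.681, -0.0]
force: [-0.2, -0.6, -1.8]
grip_width: 0.577
```

Emit:
arm_command(steps=[0,0,0,0,0,0,0,-0.5,0,0,0,0,-0.5,0,0,0,0,-0.19,0,0,0,0,0,0,0])

```text
time_s: 9.4
eef_pos: [594.2, 54.8, 28.1]
ee_rot: [0.0, 0.733, 0.68, -0.0]
force: [0.2, -0.8, -2.8]
grip_width: 0.575
```

Emit:
arm_command(steps=[0,0,0,0,100,0,0,0,0,100,0,0,0,0,100,0,0,0.6,0,100,0,0,0.6,0,100])

```text
time_s: 10.02
eef_pos: [594.4, 55.0, 88.0]
ee_rot: [-0.0, 0.733, 0.68, -0.0]
force: [-0.2, 0.3, 0.1]
grip_width: 0.997
```

Emit:
arm_command(steps=[-0.56,-0.54,0,-0.78,100,-0.56,-0.54,0,-0.77,100,-0.56,-0.54,0,-0.77,100,-0.56,-0.54,0,-0.77,100,0,0,0,0,100])

```text
time_s: 10.65
eef_pos: [481.5, -54.2, 87.6]
ee_rot: [-0.0, 0.818, 0.575, -0.0]
force: [0.1, -0.3, -0.8]
grip_width: 0.997
```

```bash
python3 -c "
from h import *
s=sense();print(s['eef_pos'],s['ee_rot'])
c=capture('wrist')
for r in risers(c): print(*r)"
```

```text
[481.48114312 -54.20790015  87.55500231] [-4.20406087e-05  8.18495684e-01  5.74512666e-01 -1.02262460e-04]
478.4 -119.9 -0.283 0.03 0.67  6744
595.2 54.6 -0.056 0.054 0.62 edge 414
482.1 -53.8 -0.366 0.028 0.6  6889
```

Emit:
arm_command(steps=[0,0,-0.6,-0.1,100,0,0,-0.4,0,100,0,0,-0.2,0,100,0,0,0,0,100,0,0,0,0,0])

```text
time_s: 11.38
eef_pos: [483.1, -53.0, 28.0]
ee_rot: [0.001, 0.82, 0.572, 0.0]
force: [0.2, -0.2, 0.4]
grip_width: 0.816
```

Emit:
arm_command(steps=[0,0,0,0,0,0,0,0,0,0,0,0,0,0,0,0,0,0,0,0])

```text
time_s: 11.88
eef_pos: [483.0, -53.1, 28.1]
ee_rot: [0.001, 0.82, 0.572, 0.0]
force: [-1.1, 0.6, 5.9]
grip_width: 0.58
```

Emit:
arm_command(steps=[0,0,0.6,0,0,0,0,0.6,0.8,0,0.72,0.32,0,0.8,0,0.72,0.32,0,0.8,0,0.71,0.32,0,0.78,0])

```text
time_s: 12.5
eef_pos: [590.8, -4.5, 87.1]
ee_rot: [-0.0, 0.732, 0.681, -0.0]
force: [0.5, -0.8, -2.4]
grip_width: 0.573
```

Emit:
arm_command(steps=[0,0,0,0,0,0,0,-0.5,0,0,0,0,-0.5,0,0,0,0,-0.19,0,0,0,0,0,0,0])

```text
time_s: 13.12
eef_pos: [589.6, -5.3, 28.4]
ee_rot: [-0.0, 0.733, 0.68, -0.0]
force: [0.0, 0.1, -1.7]
grip_width: 0.577
```

Emit:
arm_command(steps=[0,0,0,0,100,0,0,0,0,100,0,0,0,0,100,0,0,0.6,0,100,0,0,0.6,0,100])

```text
time_s: 13.75
eef_pos: [589.9, -5.0, 88.5]
ee_rot: [-0.0, 0.733, 0.68, -0.0]
force: [1.2, -0.1, -0.4]
grip_width: 0.998
```

Emit:
arm_command(steps=[-0.56,-0.58,0,-0.6,100,-0.56,-0.58,0,-0.6,100,-0.56,-0.57,0,-0.6,100,-0.56,-0.57,0,-0.5,100,0,0,0,0,100])

```text
time_s: 14.38
eef_pos: [477.0, -121.4, 88.1]
ee_rot: [0.0, 0.799, 0.602, -0.0]
force: [0.4, 0.8, 0.3]
grip_width: 0.997
```

```bash
python3 -c "
from h import *
s=sense();print(s['eef_pos'],s['ee_rot'])
c=capture('wrist')
for r in risers(c): print(*r)"
```

```text
[ 476.97509118 -121.35028273   88.0527864 ] [ 4.49046142e-05  7.98523680e-01  6.01963392e-01 -7.11988346e-05]
478.4 -119.8 -0.285 0.032 0.95  6885
591.1 -6.1 -0.084 0.085 0.65 edge 202
606.5 -63.0 1.455 0.9 0.31 edge 123431
```

Emit:
arm_command(steps=[0,0,-0.6,-0.05,100,0,0,-0.4,0,100,0,0,-0.2,0,100,0,0,0,0,100,0,0,0,0,0])

```text
time_s: 15.1
eef_pos: [478.6, -120.0, 28.5]
ee_rot: [0.001, 0.799, 0.602, 0.0]
force: [0.3, -0.3, -0.1]
grip_width: 0.815
```

Emit:
arm_command(steps=[0,0,0,0,0,0,0,0,0,0,0,0,0,0,0,0,0,0,0,0])

```text
time_s: 15.6
eef_pos: [478.5, -120.2, 28.6]
ee_rot: [0.001, 0.799, 0.601, 0.0]
force: [-0.3, 1.2, 5.6]
grip_width: 0.571
```

Emit:
arm_command(steps=[0,0,0.6,0,0,0,0,0.6,0.8,0,0.72,0.36,0,0.8,0,0.72,0.36,0,0.76,0,0.71,0.37,0,0,0])

```text
time_s: 16.23
eef_pos: [586.3, -64.9, 87.6]
ee_rot: [-0.0, 0.733, 0.681, -0.0]
force: [-0.0, -0.5, -3.7]
grip_width: 0.581
```

Emit:
arm_command(steps=[0,0,0,0,0,0,0,-0.5,0,0,0,0,-0.5,0,0,0,0,-0.19,0,0,0,0,0,0,0])

```text
time_s: 16.85
eef_pos: [585.2, -65.8, 29.0]
ee_rot: [0.0, 0.733, 0.68, -0.0]
force: [-0.1, 0.1, -2.2]
grip_width: 0.574
```

Emit:
arm_command(steps=[0,0,0,0,100,0,0,0,0,100,0,0,0,0,100,0,0,0.8,0,100,0,0,0.8,0,100])

```text
time_s: 17.48
eef_pos: [585.3, -65.5, 109.2]
ee_rot: [-0.0, 0.733, 0.68, -0.0]
force: [-0.3, 0.1, 0.8]
grip_width: 1.004
```

Emit:
arm_command(steps=[-0.3,0.4,0.7,0,100,-0.3,0.4,0.7,0,100,-0.3,0.4,0.7,0,100,-0.3,0.2,0.6,0,100,0,0,0,0,100])

```text
time_s: 18.1
eef_pos: [525.8, 5.0, 245.7]
ee_rot: [0.002, 0.732, 0.681, 0.001]
force: [-0.1, -0.2, -0.5]
grip_width: 1.003
```

```bash
python3 -c "
from h import *
s=sense();print(s['eef_pos'],s['ee_rot'])
c=capture('wrist');save(c,'w3',s=1.42)
for h in (40,43):
  for r in risers(c,h=h): print(h,*r)
  R=np.array([592.56,24.24])
"
```

```text
[525.76425285   4.96239941 245.65659237] [0.00192499 0.73249846 0.68076461 0.00136021]
40 594.1 54.1 -0.083 0.033 0.91  2126
40 643.6 -225.7 -1.206 0.734 0.87  438
40 599.6 114.2 -0.072 0.027 0.69  2651
40 585.6 -65.8 -0.041 0.033 0.66  2136
43 593.3 54.3 -0.089 0.038 0.91  2126
43 648.5 -227.5 -1.24 0.745 0.87  438
43 599.0 113.8 -0.064 0.041 0.69  2651
43 585.4 -65.3 -0.046 0.058 0.66  2136
```

View pics/w3.png

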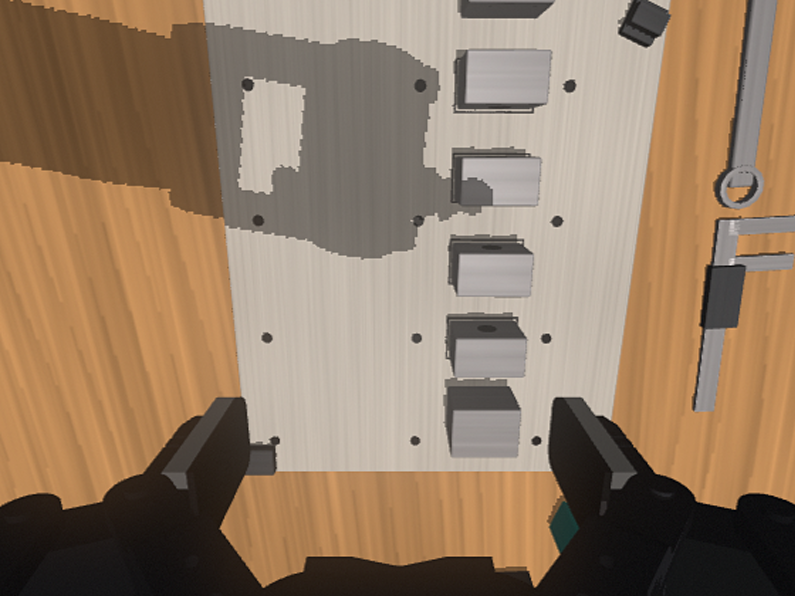

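All four risers stand in their scribed marks, with lines showing evenly at rows ~108, 155, 240 and 318. Next I'll find the bar.

```bash
python3 -c "
from h import *
s=sense();print(s['joints'])
c=capture('scene')
for d in trace(c,'straightedge')[:2]:
  m=d['mask'];v,u=np.nonzero(m);print(d['score'],m.sum())
  q=np.array([ray(c,(a,b),55)[:2] for a,b in zip(u,v)]);print(q.mean(0),q.min(0),q.max(0))
  w=np.linalg.svd(q-q.mean(0),full_matrices=False)[2][0];print(np.arctan2(w[1],w[0])); t=(q-q.mean(0))@w;print(q.mean(0)+t.min()*w,q.mean(0)+t.max()*w)
"
```

```text
[-2.15076037e-01  3.06781700e-01  1.47712174e+00 -4.62877387e-05
  1.35927324e+00 -1.40583151e-01]
0.87 1190
[526.06233109 379.60246283] [344.60204966 350.81600885] [682.8182913 406.5572181]
0.05451639740298616
[344.93694265 369.71836526] [682.19834792 388.12287864]
```

Emit:
arm_command(steps=[-0.3,0.6,0,1,100,-0.3,0.6,0,1,100,-0.3,0.6,0,1,100,-0.3,0.6,0,1,100,-0.3,0.6,0,1,100])

```text
time_s: 18.98
eef_pos: [450.0, 155.2, 242.5]
ee_rot: [-0.001, 0.567, 0.824, -0.0]
force: [0.3, -0.4, -0.5]
grip_width: 1.002
```

Emit:
arm_command(steps=[0,0.6,0,1,100,0,0.6,0,1,100,0,0.6,0,1,100,0,0.6,0,1,100,0,0.6,0,1,100])

```text
time_s: 19.6
eef_pos: [450.6, 305.2, 242.3]
ee_rot: [-0.001, 0.375, 0.927, -0.001]
force: [1.1, -0.0, -0.4]
grip_width: 0.998
```

```bash
python3 -c "
from h import *
s=sense();print(s['joints'],s['eef_pos'])
"
```

```text
[ 3.80105131e-01  3.48727426e-01  1.41947180e+00 -8.31079836e-05
  1.37502789e+00 -4.20803418e-01] [450.59669466 305.24541421 242.2805973 ]
```

Emit:
arm_command(steps=[0,0.33,0,1,100,0,0.33,0,1,100,0,0.34,0,1,100,0,0.3,0,1,100,0,0,0,1,100])

```text
time_s: 20.23
eef_pos: [450.5, 370.1, 242.0]
ee_rot: [-0.001, 0.165, 0.986, -0.001]
force: [0.2, 0.1, -0.3]
grip_width: 1.002
```

Emit:
arm_command(steps=[0,0,0,1,100,0,0,0,1,100,0,0,0,1,100,0,0,0,1,100,0,0,0,0,100])

```text
time_s: 20.85
eef_pos: [450.7, 369.3, 242.4]
ee_rot: [-0.001, -0.006, 1.0, -0.0]
force: [-0.1, 0.2, 0.0]
grip_width: 0.999
```

```bash
python3 -c "
from h import *
s=sense();print(s['joints'],s['eef_pos'],s['ee_rot'])
c=capture('wrist');save(c,'w4',s=1.42)
for t in ['straightedge','edge_holed_end','edge_plain_end','rack']:
  for d in search_frame(c,t)[:2]: print(t,d['point'],d['score'])
"
```

```text
[ 4.85542439e-01  4.35202859e-01  1.29504783e+00 -1.29996273e-05
  1.41280527e+00 -1.09720788e+00] [450.66793083 369.30124058 242.36789929] [-6.46158693e-04 -5.97798718e-03  9.99981864e-01 -3.43274561e-04]
straightedge [486.0, 377.8, 61.7] 0.89
edge_holed_end [479.1, 380.5, 63.3] 0.85
edge_plain_end [480.2, 377.5, 62.5] 0.91
rack [477.4, 371.5, 11.3] 0.84
```

View pics/w4.png

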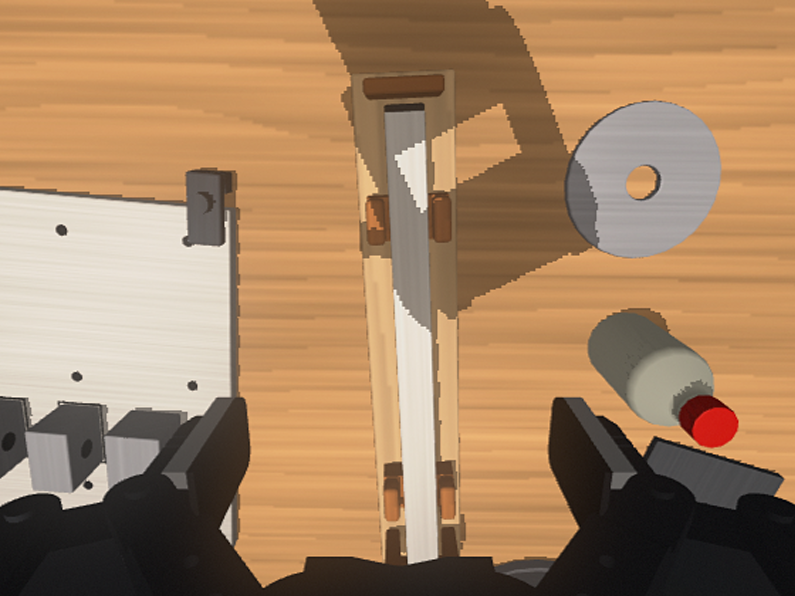

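```bash
python3 -c "
from h import *
c=capture('wrist')
for n,u,v,z in [('nearL',385,109,64),('nearR',425,109,64),('midL',396,320,64),('midR',433,320,64),('farL',404,500,64),('farR',436,500,64),('lip',365,78,46),('lipR',443,76,46),('lipin',366,97,46),('lipinR',443,95,46),('b1',369,195,48),('b1',384,244,48),('b1R',450,192,48),('b1R',450,242,48),('b2',386,478,48),('b2',399,520,48),('b2R',455,478,48),('strapL',389,530,72),('strapR',455,530,72)]:
  print(n,np.round(ray(c,(u/1.42,v/1.42),z),1))
"
```

```text
nearL [354.6 359.7  64. ]
nearR [354.3 383.1  64. ]
midL [484.8 367.6  64. ]
midR [484.5 392.   64. ]
farL [625.3 375.   64. ]
farR [625.1 398.7  64. ]
lip [335.9 347.   46. ]
lipR [334.2 394.4  46. ]
lipin [346.6 347.6  46. ]
lipinR [344.9 394.8  46. ]
b1 [405.5 349.3  48. ]
b1 [437.2 359.   48. ]
b1R [402.9 401.3  48. ]
b1R [435.3 402.7  48. ]
b2 [618.  361.2  48. ]
b2 [656.5 371.7  48. ]
b2R [617.3 414.1  48. ]
strapL [645.5 364.2  72. ]
strapR [644.9 412.8  72. ]
```

The bar's near end is at (354.5, 371.4) with yaw 0.057, and its centre is near (534, 382). The lip's inner face is at x≈346 and block 1 spans x 403–437. I'll grip lightly near the end, at x≈378, so the bar can pivot in the pads.

Emit:
arm_command(steps=[-0.73,0.04,-0.9,0.26,70,-0.72,0.03,-0.9,0.26,70,0,0,-0.9,0,70,0,0,-0.7,0,70,0,0,0,0,70], grip_force=20)

```text
time_s: 21.78
eef_pos: [376.9, 372.3, 71.6]
ee_rot: [-0.002, -0.029, 1.0, -0.001]
force: [0.1, 0.4, 0.2]
grip_width: 0.697
```

Emit:
arm_command(steps=[0,0,0,0,70])

```text
time_s: 21.9
eef_pos: [378.8, 373.4, 74.8]
ee_rot: [0.001, -0.029, 1.0, 0.001]
force: [-0.2, -0.3, 0.9]
grip_width: 0.701
```

```bash
python3 -c "
from h import *
s=sense();print(s['eef_pos'],s['ee_rot'])
c=capture('wrist');save(c,'w5',s=1.2)
"
```

```text
[378.79551083 373.44217268  74.79055522] [ 9.66783596e-04 -2.90784161e-02  9.99576501e-01  5.74811763e-04]
```

View pics/w5.png

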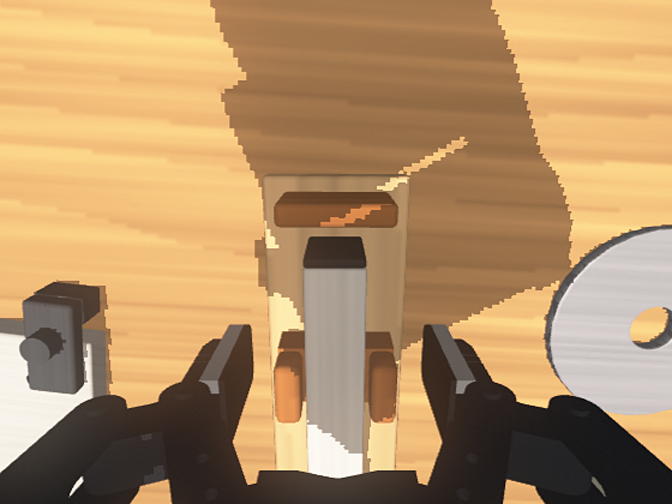

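Emit:
arm_command(steps=[0,0,-0.4,0,70,0,0,-0.4,0,70,0,0,0,0,70,0,0,0,0,0,0,0,0,0,0], grip_force=20)

```text
time_s: 22.58
eef_pos: [378.5, 373.3, 34.4]
ee_rot: [0.001, -0.029, 1.0, 0.0]
force: [0.6, -1.6, 1.5]
grip_width: 0.285
```

Emit:
arm_command(steps=[0,0,0,0,0,0,0,0,0,0,0,0,0,0,0,0,0,0,0,0])

```text
time_s: 23.08
eef_pos: [378.6, 373.3, 34.5]
ee_rot: [0.001, -0.029, 1.0, 0.0]
force: [-1.7, -1.2, 7.9]
grip_width: 0.279
```

Emit:
arm_command(steps=[0,0,0.2,0,0,0,0,0.2,0,0,0,0,0.15,0,0,0,0,0,0,0])

```text
time_s: 23.58
eef_pos: [378.2, 373.2, 61.4]
ee_rot: [0.0, -0.029, 1.0, 0.0]
force: [0.3, 1.0, -1.5]
grip_width: 0.276
```

```bash
python3 -c "
from h import *
s=sense();print(s['eef_pos'],s['force'],s['wrist_torque'],s['grip_width'])
a=capture('wrist');b=capture('side')
im=np.hstack([cv2.resize(a['frame'],None,fx=.7,fy=.7), cv2.resize(b['frame'][130:250,140:300],(392,294))]);cv2.imwrite('pics/w6.png',im)
"
```

```text
[378.21017936 373.15591644  61.42888301] [ 0.30798723  0.95403603 -1.54839779] [-0.0301424  -0.09161287 -0.04195521] 0.2759996806366168
```

View pics/w6.png

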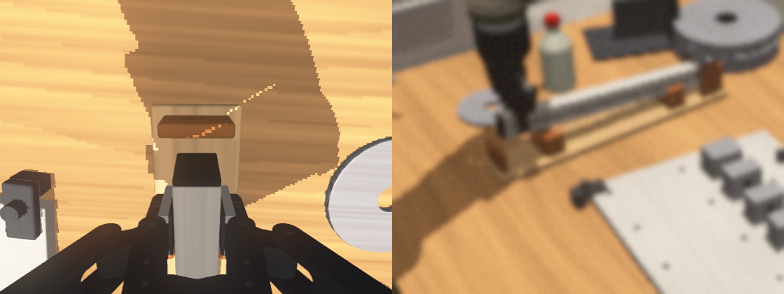

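The near end is raised and carries half the weight (1.5 N), so the bar pivots as intended. I'll draw it back 45 mm along its axis.

Emit:
arm_command(steps=[-0.2,-0.011,0,0,0,-0.25,-0.014,0,0,0,-0.25,-0.014,0,0,0,-0.2,-0.011,0,0,0,0,0,0,0,0])

```text
time_s: 24.3
eef_pos: [332.0, 370.4, 60.8]
ee_rot: [-0.0, -0.03, 1.0, -0.0]
force: [-1.4, 0.4, -0.5]
grip_width: 0.278
```

Emit:
arm_command(steps=[0,0,-0.1,0,0,0,0,-0.09,0,0,0,0,0,0,0])

```text
time_s: 24.68
eef_pos: [333.1, 370.4, 51.0]
ee_rot: [-0.0, -0.029, 1.0, -0.0]
force: [-0.6, -0.1, 2.4]
grip_width: 0.28
```

```bash
python3 -c "
from h import *
s=sense();print(s['eef_pos'],s['force'],s['wrist_torque'],s['grip_width'])
"
```

```text
[333.11044073 370.43262931  51.04323174] [-0.56442492 -0.07310799  2.43541736] [0.04947706 0.08063259 0.03081941] 0.2804027871528394
```

Emit:
arm_command(steps=[0,0,0,0,70,0,0,0,0,70,0,0,0.6,0,70,0,0,0.6,0,70,0.6,0.03,0,0,70])

```text
time_s: 25.3
eef_pos: [363.2, 372.8, 113.5]
ee_rot: [0.001, -0.03, 1.0, 0.001]
force: [0.5, 0.7, -0.7]
grip_width: 0.698
```

Emit:
arm_command(steps=[0.84,0.05,0,0,70,0.84,0.05,0,0,70,0.84,0.05,0,0,70,0,0,0,0,70,0,0,0,0,70])

```text
time_s: 25.92
eef_pos: [488.4, 379.4, 110.9]
ee_rot: [-0.001, -0.029, 1.0, -0.0]
force: [-0.7, 0.3, 0.3]
grip_width: 0.699
```

```bash
python3 -c "
from h import *
s=sense();print(s['eef_pos'],s['force'],s['ee_rot'])
a=capture('wrist');save(a,'w7',s=1.42)
"
```

```text
[488.35521549 379.38569279 110.87638892] [-0.69156087  0.34262688  0.33335771] [-5.57004326e-04 -2.92408614e-02  9.99572220e-01 -1.96070890e-04]
```

View pics/w7.png

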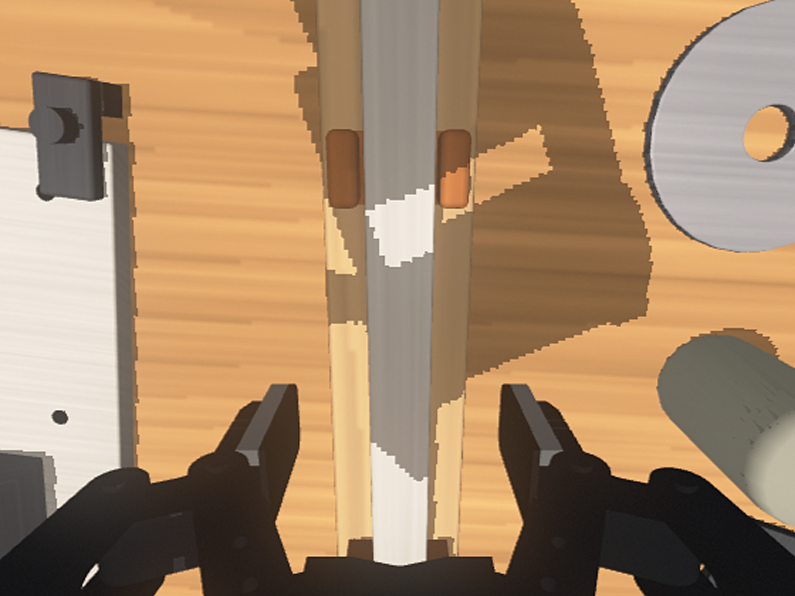

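The bar is centred between the fingers (columns 370–433), standing upright. I'll grip it at the middle and lift.

Emit:
arm_command(steps=[0.02,0,-0.6,0,70,0,0,-0.6,0,70,0,0,-0.18,0,70,0,0,0,0,70,0,0,0,0,0], grip_force=70)

```text
time_s: 26.6
eef_pos: [490.5, 379.9, 43.7]
ee_rot: [0.001, -0.029, 1.0, 0.0]
force: [0.1, 0.4, 0.1]
grip_width: 0.502
```

Emit:
arm_command(steps=[0,0,0,0,0,0,0,0,0,0,0,0,0,0,0,0,0,0,0,0])

```text
time_s: 27.1
eef_pos: [490.5, 379.8, 43.5]
ee_rot: [0.001, -0.029, 1.0, 0.0]
force: [-1.3, -0.6, 6.9]
grip_width: 0.267
```

Emit:
arm_command(steps=[0,0,0.2,0,0,0,0,0.4,0,0,0,0,0.8,0,0,0,0,0.8,0,0,0,0,0,0,0])

```text
time_s: 27.72
eef_pos: [491.1, 380.1, 155.7]
ee_rot: [0.003, -0.029, 1.0, 0.001]
force: [1.1, -0.2, -3.4]
grip_width: 0.268
```

```bash
python3 -c "
from h import *
s=sense();print(s['eef_pos'],s['force'],s['ee_rot'],s['wrist_torque'],s['joints'])
"
```

```text
[491.07811786 380.06563403 155.70021501] [ 1.06255442 -0.20179551 -3.44386918] [ 0.00270795 -0.0292692   0.99956712  0.00124904] [-0.01023122  0.00655399  0.02802313] [ 4.70271106e-01  5.81835728e-01  1.29510133e+00 -5.53376354e-05
  1.25869155e+00 -1.15905540e+00]
```

Emit:
arm_command(steps=[0.1,-0.36,0.1,-0.97,0,0.1,-0.36,0.1,-0.97,0,0.1,-0.36,0.1,-0.98,0,0.1,-0.36,0.1,-0.98,0,0.1,-0.36,0,-0.98,0])

```text
time_s: 28.35
eef_pos: [514.7, 288.7, 171.3]
ee_rot: [-0.001, 0.184, 0.983, -0.0]
force: [0.0, -0.1, -2.4]
grip_width: 0.267
```

Emit:
arm_command(steps=[0.1,-0.36,0,-0.97,0,0.1,-0.36,0,-0.97,0,0.1,-0.36,0,-0.98,0,0.1,-0.36,0,-0.98,0,0.1,-0.36,0,-0.98,0])

```text
time_s: 28.98
eef_pos: [539.5, 198.7, 170.9]
ee_rot: [-0.001, 0.388, 0.922, -0.001]
force: [-0.0, -1.0, -1.7]
grip_width: 0.271
```

Emit:
arm_command(steps=[0.1,-0.36,0,-0.97,0,0.1,-0.36,0,-0.97,0,0.1,-0.36,0,-0.98,0,0.1,-0.36,0,-0.98,0,0.1,-0.36,0,-0.98,0])

```text
time_s: 29.6
eef_pos: [564.4, 108.9, 170.9]
ee_rot: [-0.001, 0.574, 0.819, -0.001]
force: [0.8, -0.2, -1.5]
grip_width: 0.267
```

Emit:
arm_command(steps=[0.1,-0.34,0,-0.97,0,0.1,-0.34,0,-0.97,0,0.1,-0.34,0,-0.98,0,0.1,-0.34,0,-0.98,0,0.1,-0.34,0,-0.98,0])

```text
time_s: 30.22
eef_pos: [589.4, 24.0, 170.8]
ee_rot: [-0.001, 0.734, 0.679, -0.001]
force: [0.3, 0.5, -3.0]
grip_width: 0.271
```

Emit:
arm_command(steps=[0,0,0,0,0,0,0,0,0,0])

```text
time_s: 30.48
eef_pos: [589.5, 25.1, 171.6]
ee_rot: [-0.001, 0.732, 0.681, -0.0]
force: [-1.0, 0.8, -1.9]
grip_width: 0.268
```

```bash
python3 -c "
from h import *
s=sense();print(s['eef_pos'],s['force'],s['ee_rot'],s['wrist_torque'],s['joints']);q=s['ee_rot'];print(np.degrees(2*np.arctan2(q[2],q[1]))-90)
a=capture('wrist');b=capture('side');d=capture('scene')
im=np.hstack([cv2.resize(a['frame'],None,fx=.7,fy=.7), cv2.resize(d['frame'][130:310,200:440],(392,294))]);cv2.imwrite('pics/w8.png',im)
for r in risers(d): print(r)
"
```

```text
[589.51770034  25.10274797 171.59800903] [-1.00274632  0.79341049 -1.8717814 ] [-6.59418931e-04  7.32205733e-01  6.81083104e-01 -3.67050136e-04] [-0.02191532  0.03731704  0.03454324] [-1.55948814e-01  5.04782442e-01  1.37645229e+00  2.48809132e-04
  1.26184858e+00 -8.37105517e-02]
-4.14329222807028
(np.float64(585.1), np.float64(-64.4), np.float64(-0.079), np.float64(0.087), 0.69, '', 228)
(np.float64(588.1), np.float64(-4.0), np.float64(-0.118), np.float64(0.067), 0.69, '', 252)
(np.float64(598.5), np.float64(116.5), np.float64(-0.125), np.float64(0.069), 0.56, '', 261)
(np.float64(592.5), np.float64(55.6), np.float64(-0.107), np.float64(0.15), 0.47, '', 223)
```

View pics/w8.png

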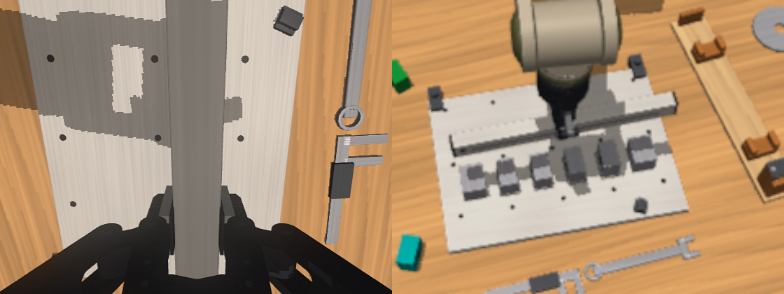

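Bar is over the row and the risers are still on their marks. I'll lower it and let it level in a light grip.

Emit:
arm_command(steps=[0.06,-0.02,-0.6,-0.02,0,0,0,-0.6,0,0,0,0,-0.5,0,0,0,0,-0.2,0,0,0,0,0,0,0])

```text
time_s: 31.3
eef_pos: [593.0, 23.6, 77.3]
ee_rot: [-0.0, 0.733, 0.68, -0.0]
force: [0.2, 0.0, -2.9]
grip_width: 0.27
```

Emit:
arm_command(steps=[0,0,0,0,0,0,0,0,0,0,0,0,-0.06,0,0,0,0,-0.06,0,0,0,0,-0.06,0,0], grip_force=20)

```text
time_s: 31.92
eef_pos: [593.1, 23.5, 68.2]
ee_rot: [0.0, 0.733, 0.68, 0.0]
force: [-0.2, 2.3, 2.4]
grip_width: 0.265
```

Emit:
arm_command(steps=[0,0,-0.06,0,0,0,0,0,0,0])

```text
time_s: 32.17
eef_pos: [593.1, 23.6, 65.3]
ee_rot: [0.0, 0.733, 0.68, 0.0]
force: [-0.6, 1.0, 0.5]
grip_width: 0.273
```

Emit:
arm_command(steps=[0,0,-0.04,0,0,0,0,-0.03,0,0,0,0,0,0,0])

```text
time_s: 32.55
eef_pos: [593.3, 23.5, 63.0]
ee_rot: [0.0, 0.733, 0.68, 0.0]
force: [-3.9, 2.0, 10.9]
grip_width: 0.272
```

Emit:
arm_command(steps=[0,0,-0.03,0,0,0,0,0,0,0])

```text
time_s: 32.8
eef_pos: [593.3, 23.5, 62.9]
ee_rot: [0.001, 0.733, 0.68, 0.0]
force: [-9.0, 2.7, 23.7]
grip_width: 0.272
```

Emit:
arm_command(steps=[0,0,0.03,0,0,0,0,0,0,40,0,0,0,0,60,0,0,0,0,60,0,0,0.5,0,60])

```text
time_s: 33.42
eef_pos: [591.9, 23.6, 85.3]
ee_rot: [-0.002, 0.734, 0.68, -0.001]
force: [0.3, -0.2, 0.3]
grip_width: 0.6
```

Emit:
arm_command(steps=[0,0,1,0,60,-0.5,0.5,1,0,60,-0.5,0.5,0.6,0,60,-0.4,0,0,0,60,0,0,0,0,60])

```text
time_s: 34.05
eef_pos: [522.4, 73.7, 217.1]
ee_rot: [0.0, 0.733, 0.68, 0.0]
force: [0.8, -0.3, 0.6]
grip_width: 0.6
```

```bash
python3 -c "
from h import *
s=sense();print(s['eef_pos'],s['force'])
a=capture('wrist');save(a,'w9',s=1.42)
for t in ['edge_holed_end','edge_plain_end']:
  for d in search_frame(a,t)[:2]: print(t,d['point'],d['score'])
"
```

```text
[522.4374822   73.71864187 217.12211448] [ 0.84280344 -0.29743697  0.62903077]
edge_holed_end [591.3, 119.2, 91.0] 0.93
edge_plain_end [531.0, 101.8, 13.6] 0.26
```

View pics/w9.png

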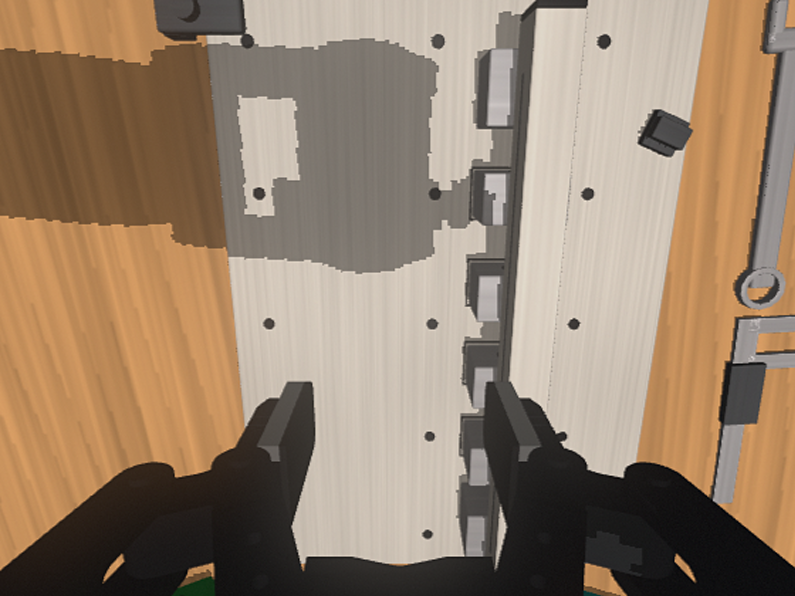

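The bar lies along the whole row, its left end at (560,5) in this view. I'll press the left end: shut the fingers, go over the left rest at (604,174) and step down.

Emit:
arm_command(steps=[0.55,0.66,0,0,0,0.54,0.66,0,0,0,0.54,0.66,-0.6,0,0,0,0,-0.6,0,0,0,0,-0.6,0,0])

```text
time_s: 34.83
eef_pos: [604.9, 172.6, 124.5]
ee_rot: [-0.0, 0.733, 0.68, -0.001]
force: [-0.5, -0.7, 1.2]
grip_width: -0.001
```

Emit:
arm_command(steps=[0,0,-0.3,0,0,0,0,0,0,0,0,0,0,0,0])

```text
time_s: 35.2
eef_pos: [605.3, 172.4, 113.0]
ee_rot: [0.001, 0.734, 0.68, 0.001]
force: [0.0, -0.6, 0.7]
grip_width: -0.001
```

Emit:
arm_command(steps=[0,0,-0.08,0,0,0,0,0,0,0])

```text
time_s: 35.45
eef_pos: [604.5, 172.5, 108.0]
ee_rot: [0.0, 0.733, 0.68, 0.0]
force: [1.0, 0.4, -0.8]
grip_width: -0.003
```

Emit:
arm_command(steps=[0,0,-0.06,0,0,0,0,0,0,0])

```text
time_s: 35.7
eef_pos: [604.4, 172.5, 104.6]
ee_rot: [-0.0, 0.733, 0.68, -0.0]
force: [-0.3, 0.0, 0.2]
grip_width: 0.003
```

Emit:
arm_command(steps=[0,0,-0.06,0,0,0,0,0,0,0])

```text
time_s: 35.95
eef_pos: [604.4, 172.5, 101.5]
ee_rot: [-0.0, 0.733, 0.68, -0.0]
force: [-0.2, 0.9, -0.2]
grip_width: 0.003
```

Emit:
arm_command(steps=[0,0,-0.05,0,0,0,0,0,0,0])

```text
time_s: 36.2
eef_pos: [604.4, 172.5, 99.1]
ee_rot: [-0.0, 0.733, 0.68, -0.0]
force: [-0.2, 0.8, 0.4]
grip_width: 0.0
```

Emit:
arm_command(steps=[0,0,-0.04,0,0,0,0,0,0,0])

```text
time_s: 36.45
eef_pos: [604.4, 172.5, 97.1]
ee_rot: [-0.0, 0.733, 0.68, -0.0]
force: [0.5, 0.6, 0.3]
grip_width: 0.001
```

Emit:
arm_command(steps=[0,0,-0.04,0,0,0,0,0,0,0])

```text
time_s: 36.7
eef_pos: [604.4, 172.5, 95.1]
ee_rot: [-0.0, 0.733, 0.68, -0.0]
force: [-0.2, -0.4, 0.5]
grip_width: -0.002
```

Emit:
arm_command(steps=[0,0,-0.04,0,0,0,0,0,0,0])

```text
time_s: 36.95
eef_pos: [604.7, 172.6, 93.6]
ee_rot: [0.0, 0.733, 0.68, 0.0]
force: [-0.3, 1.2, 2.8]
grip_width: 0.0
```

Emit:
arm_command(steps=[0,0,-0.03,0,0,0,0,0,0,0])

```text
time_s: 37.2
eef_pos: [605.0, 173.0, 92.8]
ee_rot: [0.0, 0.733, 0.68, 0.001]
force: [-1.2, 2.1, 6.6]
grip_width: -0.005
```

Emit:
arm_command(steps=[0,0,-0.02,0,0,0,0,0,0,0])

```text
time_s: 37.45
eef_pos: [605.2, 173.3, 92.2]
ee_rot: [0.0, 0.733, 0.68, 0.002]
force: [-0.3, 4.2, 9.0]
grip_width: -0.0
```

Emit:
arm_command(steps=[0,0,-0.02,0,0,0,0,0,0,0])

```text
time_s: 37.7
eef_pos: [605.3, 173.7, 91.6]
ee_rot: [0.0, 0.733, 0.68, 0.002]
force: [-1.3, 4.7, 11.3]
grip_width: -0.001
```

Emit:
arm_command(steps=[0,0,-0.02,0,0,0,0,0,0,0,0,0,0,0,0])

```text
time_s: 38.08
eef_pos: [605.6, 174.0, 91.1]
ee_rot: [0.001, 0.733, 0.68, 0.002]
force: [-2.0, 7.0, 13.2]
grip_width: 0.001
```

```bash
python3 -c "
from h import *
s=sense();print(s['eef_pos'],s['force'])
b=capture('side');d=capture('scene')
np.save('sideL.npy',b['frame']);np.save('sceneL.npy',d['frame'])
"
```

```text
[605.55059729 173.9892495   91.08173221] [-2.01534249  7.02798294 13.21361747]
```

Emit:
arm_command(steps=[0,0,0.4,0,0,0,0,0.4,0,0,-0.08,-0.99,0,0,0,-0.08,-0.99,0,0,0,-0.08,-0.99,0,0,0])

```text
time_s: 38.8
eef_pos: [592.1, 22.5, 128.6]
ee_rot: [-0.0, 0.733, 0.68, -0.0]
force: [0.4, 0.4, -0.3]
grip_width: -0.001
```

Emit:
arm_command(steps=[-0.08,-0.99,0,0,0,-0.08,-0.99,0,0,0,-0.08,-0.99,0,0,0,0,0,-0.3,0,0,0,0,0,0,0])

```text
time_s: 39.42
eef_pos: [579.7, -123.8, 112.3]
ee_rot: [-0.001, 0.733, 0.68, -0.001]
force: [-0.3, -0.0, -0.4]
grip_width: 0.002
```

```bash
python3 -c "
from h import *
s=sense();print(s['eef_pos'],s['force'],s['ee_rot'])
b=capture('side');d=capture('scene')
np.save('side0.npy',b['frame']);np.save('scene0.npy',d['frame'])
"
```

```text
[ 579.73604505 -123.7771398   112.34059325] [-0.25172808 -0.03737512 -0.39101262] [-1.48122946e-03  7.33477857e-01  6.79711504e-01 -5.57746688e-04]
```

Emit:
arm_command(steps=[0,0,-0.08,0,0,0,0,0,0,0])

```text
time_s: 39.78
eef_pos: [580.5, -123.9, 109.6]
ee_rot: [-0.0, 0.733, 0.68, -0.0]
force: [-0.4, 0.1, 0.5]
grip_width: 0.001
```

Emit:
arm_command(steps=[0,0,-0.06,0,0,0,0,0,0,0])

```text
time_s: 40.02
eef_pos: [580.4, -124.4, 106.6]
ee_rot: [-0.0, 0.733, 0.68, -0.0]
force: [0.1, -0.3, -0.3]
grip_width: -0.002
```

Emit:
arm_command(steps=[0,0,-0.04,0,0,0,0,0,0,0])

```text
time_s: 40.28
eef_pos: [580.4, -124.5, 104.6]
ee_rot: [-0.0, 0.733, 0.68, -0.0]
force: [0.5, -0.2, 0.2]
grip_width: 0.0
```

Emit:
arm_command(steps=[0,0,-0.05,0,0,0,0,0,0,0])

```text
time_s: 40.52
eef_pos: [580.4, -124.5, 102.1]
ee_rot: [-0.0, 0.733, 0.68, -0.0]
force: [0.0, -0.9, -0.6]
grip_width: 0.004
```

Emit:
arm_command(steps=[0,0,-0.04,0,0,0,0,0,0,0])

```text
time_s: 40.78
eef_pos: [580.4, -124.5, 100.1]
ee_rot: [-0.0, 0.733, 0.68, -0.0]
force: [0.4, 0.8, -1.2]
grip_width: -0.0
```

Emit:
arm_command(steps=[0,0,-0.04,0,0,0,0,0,0,0])

```text
time_s: 41.02
eef_pos: [580.4, -124.5, 98.1]
ee_rot: [-0.0, 0.733, 0.68, -0.0]
force: [-0.9, -1.0, 0.4]
grip_width: -0.001
```

Emit:
arm_command(steps=[0,0,-0.03,0,0,0,0,0,0,0])

```text
time_s: 41.28
eef_pos: [580.5, -124.5, 96.7]
ee_rot: [-0.0, 0.733, 0.68, -0.0]
force: [0.8, -0.5, 0.4]
grip_width: 0.006
```

Emit:
arm_command(steps=[0,0,-0.03,0,0,0,0,0,0,0])

```text
time_s: 41.52
eef_pos: [580.4, -124.5, 95.2]
ee_rot: [-0.0, 0.733, 0.68, -0.0]
force: [-0.9, -0.2, -0.1]
grip_width: -0.001
```

Emit:
arm_command(steps=[0,0,-0.03,0,0,0,0,0,0,0])

```text
time_s: 41.78
eef_pos: [580.4, -124.5, 93.7]
ee_rot: [-0.0, 0.733, 0.68, -0.0]
force: [-1.0, -1.2, 0.1]
grip_width: 0.002
```

Emit:
arm_command(steps=[0,0,-0.03,0,0,0,0,0,0,0])

```text
time_s: 42.02
eef_pos: [580.4, -124.5, 92.1]
ee_rot: [-0.0, 0.733, 0.68, -0.0]
force: [-0.5, -1.3, 0.9]
grip_width: -0.002
```

Emit:
arm_command(steps=[0,0,-0.02,0,0,0,0,0,0,0])

```text
time_s: 42.28
eef_pos: [580.5, -124.5, 91.2]
ee_rot: [-0.0, 0.733, 0.68, -0.0]
force: [1.4, 0.4, -0.4]
grip_width: 0.0
```

Emit:
arm_command(steps=[0,0,-0.02,0,0,0,0,0,0,0])

```text
time_s: 42.52
eef_pos: [580.5, -124.5, 90.4]
ee_rot: [0.0, 0.733, 0.68, 0.0]
force: [-0.2, -0.4, 0.3]
grip_width: -0.002
```

Emit:
arm_command(steps=[0,0,-0.02,0,0,0,0,0,0,0])

```text
time_s: 42.78
eef_pos: [580.8, -124.6, 90.3]
ee_rot: [0.001, 0.733, 0.68, 0.0]
force: [-2.5, 0.9, 7.9]
grip_width: -0.006
```

Emit:
arm_command(steps=[0,0,-0.03,0,0,0,0,0,0,0])

```text
time_s: 43.02
eef_pos: [581.1, -124.6, 90.2]
ee_rot: [0.001, 0.733, 0.68, 0.001]
force: [-5.5, 1.3, 18.7]
grip_width: 0.004
```

Emit:
arm_command(steps=[0,0,-0.03,0,0,0,0,0,0,0])

```text
time_s: 43.28
eef_pos: [581.5, -124.7, 90.2]
ee_rot: [0.002, 0.733, 0.68, 0.001]
force: [-7.9, 3.5, 27.2]
grip_width: 0.0
```

```bash
python3 -c "
from h import *
s=sense();print(s['eef_pos'],s['force'])
b=capture('side');d=capture('scene')
np.save('sideR.npy',b['frame']);np.save('sceneR.npy',d['frame'])
L,O,R=[np.load('scene'+k+'.npy')[180:260,210:400] for k in 'L0R']
im=np.vstack([cv2.resize(x,None,fx=2.6,fy=2.4,interpolation=cv2.INTER_CUBIC) for x in (L,O,R)]);cv2.imwrite('pics/press.png',im)
"
```

```text
[ 581.51396731 -124.71978783   90.18378142] [-7.93088475  3.4664005  27.20437817]
```

View pics/press.png

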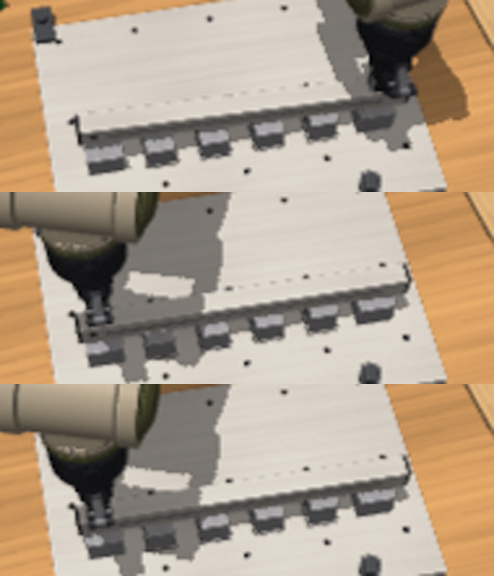

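The press data: on the right the contact is rigid, z≈90.4 straight up to 27 N. On the left contact starts about 3.5 mm higher, at z≈93.9, and sinks to 91.1. That fits a tall riser on mark 1: predicted 3.9 mm high free and +1 mm tipped, against 5.2 mm or more for the other marks. I'll check it against the pictures.

Emit:
arm_command(steps=[0,0,0.1,0,0,0,0,0.5,0,0,0,0,0.5,0,0,-0.8,0,0.5,0,0,-0.8,0,0,0,0])

```text
time_s: 44.0
eef_pos: [500.1, -124.7, 167.6]
ee_rot: [0.001, 0.733, 0.68, 0.0]
force: [-0.4, 0.1, -1.0]
grip_width: -0.001
```

```bash
python3 -c "
from h import *
d=capture('scene');np.save('sceneA.npy',d['frame'])
L=cv2.cvtColor(np.load('sceneL.npy'),cv2.COLOR_BGR2GRAY).astype(np.float32)
for k in '0A':
  A=cv2.cvtColor(np.load('scene%s.npy'%k),cv2.COLOR_BGR2GRAY).astype(np.float32)
  for y in (-140,-110,-75,-45,-15,15,45,75):
    u,v=proj(d,[592.5+y*.0745-12,24.2+y,75]); u2,v2=proj(d,[592.5+y*.0745+12,24.2+y,70]); u,v=int(u),int((v+v2)/2)
    best=[]
    for w in (3,):
      p=cv2.resize(L[v-9:v+10,u-w:u+w+1],None,fx=1,fy=8,interpolation=cv2.INTER_CUBIC)
      q=cv2.resize(A[v-14:v+15,u-w:u+w+1],None,fx=1,fy=8,interpolation=cv2.INTER_CUBIC)
      r=cv2.matchTemplate(q,p,cv2.TM_CCOEFF_NORMED);i=np.unravel_index(r.argmax(),r.shape);best.append((round((i[0]-40)/8,2),round(float(r.max()),2)))
    print(k,y,best)
"
```

```text
0 -140 [(np.float64(-0.62), 0.01)]
0 -110 [(np.float64(1.38), 0.75)]
0 -75 [(np.float64(1.88), 0.82)]
0 -45 [(np.float64(1.5), 0.75)]
0 -15 [(np.float64(1.0), 0.9)]
0 15 [(np.float64(0.75), 0.99)]
0 45 [(np.float64(0.5), 0.98)]
0 75 [(np.float64(0.12), 0.99)]
A -140 [(np.float64(1.88), 0.92)]
A -110 [(np.float64(2.12), 0.97)]
A -75 [(np.float64(1.75), 0.87)]
A -45 [(np.float64(1.5), 0.96)]
A -15 [(np.float64(0.88), 0.97)]
A 15 [(np.float64(0.75), 0.99)]
A 45 [(np.float64(0.5), 0.98)]
A 75 [(np.float64(0.12), 0.99)]
```

The bar swung about y≈+85 from row_mid: 2.1 px at the right end, falling to 0 near mark 1. So it rocked, and the tall riser is the one on mark 1. I'll pick up the bar now.

Emit:
arm_command(steps=[0.62,0.99,0,0,60,0.62,0.99,0,0,60,0.62,0.98,0,0,60,0,0,-0.7,0,60,0,0,-0.7,0,60], grip_force=70)

```text
time_s: 44.68
eef_pos: [593.6, 24.3, 95.0]
ee_rot: [0.0, 0.733, 0.68, 0.0]
force: [0.5, -0.3, 0.1]
grip_width: 0.598
```

Emit:
arm_command(steps=[0,0,-0.5,0,60,0,0,-0.2,0,60,0,0,0,0,60,0,0,0,0,60])

```text
time_s: 45.18
eef_pos: [594.1, 23.3, 62.4]
ee_rot: [0.001, 0.733, 0.68, 0.001]
force: [0.1, -0.7, 0.2]
grip_width: 0.603
```

Emit:
arm_command(steps=[0,0,0,0,0,0,0,0,0,0,0,0,0,0,0,0,0,0,0,0,0,0,0,0,0])

```text
time_s: 45.8
eef_pos: [594.0, 23.4, 62.1]
ee_rot: [0.001, 0.733, 0.68, 0.0]
force: [-1.5, -0.6, 5.7]
grip_width: 0.271
```

Emit:
arm_command(steps=[0,0,0.3,0,0,0,0,0.8,0,0,0,0,1,0,0,0,0,0,0,0,0,0,0,0,0])

```text
time_s: 46.42
eef_pos: [592.9, 23.6, 165.6]
ee_rot: [-0.001, 0.733, 0.68, -0.001]
force: [0.8, -0.6, -2.9]
grip_width: 0.27
```

```bash
python3 -c "
from h import *
s=sense();print(s['eef_pos'],s['force'],s['wrist_torque'])
d=capture('scene')
for r in risers(d): print(r)
"
```

```text
[592.92671964  23.555029   165.59906052] [ 0.76039833 -0.62216387 -2.87242338] [0.06787831 0.02654143 0.00138954]
(np.float64(597.4), np.float64(117.7), np.float64(-0.065), np.float64(0.067), 0.75, '', 286)
(np.float64(588.8), np.float64(-4.6), np.float64(-0.131), np.float64(0.084), 0.65, '', 240)
(np.float64(583.6), np.float64(-63.1), np.float64(-0.032), np.float64(0.077), 0.6, '', 250)
(np.float64(593.0), np.float64(55.1), np.float64(-0.1), np.float64(0.091), 0.5, '', 242)
```

```bash
python3 -c "
from h import *
s=sense();print(s['wrist_torque'],s['force'])
for n in ('scene','side'):
  c=capture(n)
  for d in trace(c,'straightedge')[:1]:
    m=d['mask'];v,u=np.nonzero(m);print(n,d['score'],m.sum())
    q=np.array([ray(c,(a,b),182)[:2] for a,b in zip(u,v)]);w=np.array([.0745,.997]);t=(q-[592.9,23.6])@w;print(np.percentile(t,[0,1,99,100]))
  for t in ['edge_holed_end','edge_plain_end']:
    for d in search_frame(c,t)[:1]: print(t,d['point'],d['score'])
  if n=='scene': save(c,'s9',(200,110,440,290),2.5)
"
```

```text
[-0.06171899  0.03000193  0.03478289] [-0.09311646 -0.02527581 -2.841068  ]
scene 0.88 1688
[-174.56411099 -170.56594248  185.27357203  190.24031299]
edge_holed_end [599.9, 10.4, 192.4] 0.65
edge_plain_end [596.9, 12.4, 199.5] 0.62
side 0.65 807
[-194.80556707 -190.39866261  196.84481935  205.759982  ]
edge_holed_end [587.5, -38.2, 191.3] 0.83
edge_plain_end [578.5, -43.6, 190.0] 0.71
```

View pics/s9.png

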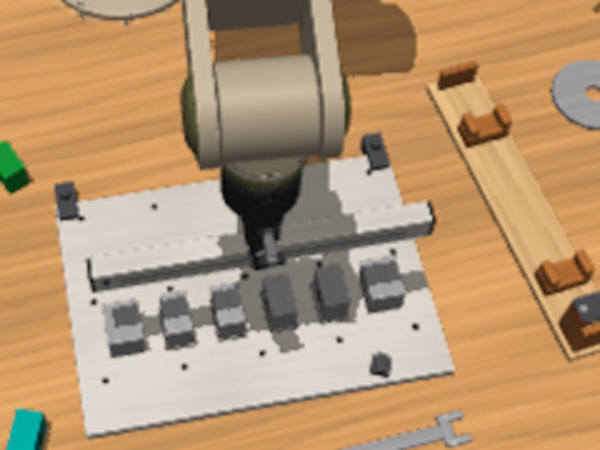

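The bar is held clear of the row, about 6 mm left of grip centre (its span in the image is -174..+190). All risers are still in place. I'll carry it back to the rack.

Emit:
arm_command(steps=[-0.1,0.34,0,0.97,0,-0.1,0.34,0,0.97,0,-0.1,0.34,0,0.98,0,-0.1,0.34,0,0.98,0,-0.1,0.34,0,0.98,0])

```text
time_s: 47.55
eef_pos: [568.3, 109.1, 166.3]
ee_rot: [-0.0, 0.572, 0.82, -0.0]
force: [-0.6, -0.0, -2.4]
grip_width: 0.269
```

Emit:
arm_command(steps=[-0.1,0.36,0,0.97,0,-0.1,0.36,0,0.97,0,-0.1,0.36,0,0.98,0,-0.1,0.36,0,0.98,0,-0.1,0.36,0,0.98,0])

```text
time_s: 48.18
eef_pos: [543.3, 199.1, 166.3]
ee_rot: [0.0, 0.386, 0.923, 0.0]
force: [-0.5, -0.3, -3.0]
grip_width: 0.269
```

Emit:
arm_command(steps=[-0.1,0.36,0,0.97,0,-0.1,0.36,0,0.97,0,-0.1,0.36,0,0.98,0,-0.1,0.36,0,0.98,0,-0.1,0.36,0,0.98,0])

```text
time_s: 48.8
eef_pos: [518.3, 289.1, 166.3]
ee_rot: [-0.0, 0.182, 0.983, -0.0]
force: [-0.2, 0.8, -2.5]
grip_width: 0.271
```

Emit:
arm_command(steps=[-0.1,0.36,0,0.97,0,-0.1,0.36,0,0.97,0,-0.1,0.36,0,0.98,0,-0.1,0.36,0,0.98,0,-0.15,0.38,0,0.98,0])

```text
time_s: 49.42
eef_pos: [490.9, 380.0, 166.2]
ee_rot: [-0.0, -0.03, 1.0, -0.0]
force: [-0.5, 0.7, -3.4]
grip_width: 0.267
```

Emit:
arm_command(steps=[0,0,0,0,0,0,0,0,0,0,0,0,0,0,0])

```text
time_s: 49.8
eef_pos: [491.3, 378.8, 166.3]
ee_rot: [-0.0, -0.028, 1.0, -0.0]
force: [0.1, -0.0, -2.3]
grip_width: 0.269
```

```bash
python3 -c "
from h import *
s=sense();q=s['ee_rot'];print(s['eef_pos'],s['force'],np.degrees(2*np.arctan2(q[2],q[1]))-90)
"
```

```text
[491.33140773 378.83575107 166.27930863] [ 0.063944   -0.03008378 -2.29360514] 93.15963700961348
```

Emit:
arm_command(steps=[-0.03,0.01,-0.7,0.04,0,0,0,-0.7,0,0,0,0,-0.5,0,0,0,0,-0.2,0,0,0,0,0,0,0])

```text
time_s: 50.42
eef_pos: [489.7, 379.8, 61.4]
ee_rot: [-0.0, -0.03, 1.0, -0.0]
force: [0.0, -0.2, -1.8]
grip_width: 0.27
```

```bash
python3 -c "
from h import *
s=sense();q=s['ee_rot'];print(s['eef_pos'],s['force'],np.degrees(2*np.arctan2(q[2],q[1]))-90)
a=capture('wrist');b=capture('scene')
im=np.hstack([cv2.resize(a['frame'],None,fx=.7,fy=.7), cv2.resize(b['frame'][120:270,350:480],(340,294))]);cv2.imwrite('pics/w10.png',im)
"
```

```text
[489.72173483 379.77560235  61.41542722] [ 0.0497886  -0.16227151 -1.77891424] 93.41774547302694
```

View pics/w10.png

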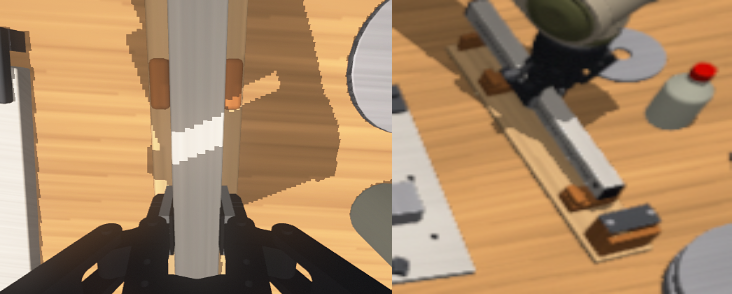

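The bar is centred over the channels with its far end short of the strap. I'll lower it in a light grip.

Emit:
arm_command(steps=[0,0,0,0,0,0,0,-0.1,0,0,0,0,-0.06,0,0,0,0,-0.06,0,0,0,0,0,0,0], grip_force=20)

```text
time_s: 51.15
eef_pos: [489.4, 379.9, 50.0]
ee_rot: [-0.0, -0.03, 1.0, -0.0]
force: [-0.0, -0.7, -3.5]
grip_width: 0.268
```

Emit:
arm_command(steps=[0,0,-0.06,0,0,0,0,-0.04,0,0,0,0,0,0,0])

```text
time_s: 51.52
eef_pos: [489.9, 380.2, 45.6]
ee_rot: [0.0, -0.03, 1.0, 0.0]
force: [1.9, 1.1, 1.4]
grip_width: 0.27
```

Emit:
arm_command(steps=[0,0,-0.03,0,0,0,0,0,0,0])

```text
time_s: 51.78
eef_pos: [489.8, 380.1, 44.0]
ee_rot: [0.0, -0.03, 1.0, 0.0]
force: [3.9, 1.7, 3.2]
grip_width: 0.266
```

Emit:
arm_command(steps=[0,0,-0.03,0,0,0,0,0,0,0])

```text
time_s: 52.02
eef_pos: [489.7, 380.1, 42.6]
ee_rot: [0.0, -0.03, 1.0, 0.0]
force: [2.2, 0.9, 4.5]
grip_width: 0.27
```

Emit:
arm_command(steps=[0,0,-0.02,0,0,0,0,0,0,0])

```text
time_s: 52.28
eef_pos: [489.7, 380.1, 42.5]
ee_rot: [0.0, -0.03, 1.0, 0.0]
force: [-0.5, -2.4, 11.6]
grip_width: 0.269
```

Emit:
arm_command(steps=[0,0,0.02,0,70,0,0,0,0,70,0,0,0,0,70,0,0,0.7,0,70,0,0,0.7,0,70])

```text
time_s: 52.9
eef_pos: [489.2, 379.9, 112.7]
ee_rot: [-0.001, -0.03, 1.0, -0.0]
force: [0.7, -0.3, -0.2]
grip_width: 0.702
```

Emit:
arm_command(steps=[-0.79,-0.05,0,0,70,-0.79,-0.05,0,0,70,-0.79,-0.05,0,0,70,-0.77,-0.04,0,0,70,0,0,0,0,70])

```text
time_s: 53.52
eef_pos: [330.6, 370.5, 112.3]
ee_rot: [-0.0, -0.031, 1.0, -0.0]
force: [0.7, -0.4, -0.1]
grip_width: 0.696
```

```bash
python3 -c "
from h import *
s=sense();q=s['ee_rot'];print(s['eef_pos'],s['force'],np.degrees(2*np.arctan2(q[2],q[1]))-90)
a=capture('wrist');save(a,'w11',s=1.1)
"
```

```text
[330.59009428 370.46148094 112.33399925] [ 0.73759954 -0.36821294 -0.09121629] 93.56859041712065
```

View pics/w11.png

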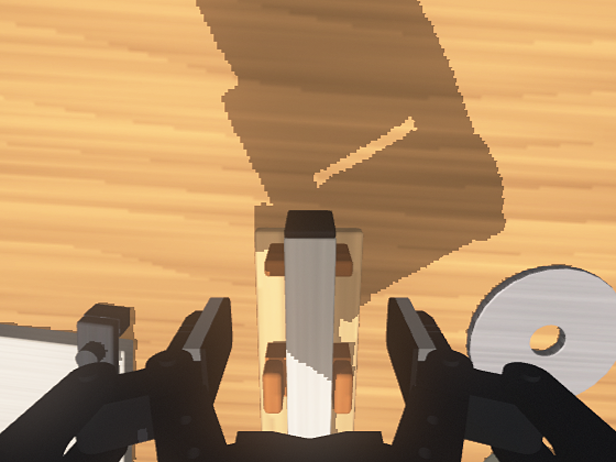

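```bash
python3 -c "
from h import *
a=capture('wrist')
print(ray(a,(311/1.1,238/1.1),82),ray(a,(311/1.1,238/1.1),64))
for u,v in [(270,246),(270,276),(345,246),(345,275)]: print(ray(a,(u/1.1,v/1.1),46))
"
```

```text
[311.22267234 369.81763839  82.        ] [316.83403164 370.2700278   64.        ]
[328.46382456 348.38341806  46.        ]
[346.3733827  348.96973349  46.        ]
[325.91723303 389.78286817  46.        ]
[343.15741471 391.30953693  46.        ]
```

Emit:
arm_command(steps=[0.04,0,-0.6,0,70,0,0,-0.62,0,70,0,0,0,0,70,0,0,0,0,70,0,0,0,0,0], grip_force=20)

```text
time_s: 54.25
eef_pos: [335.3, 370.9, 52.4]
ee_rot: [0.001, -0.03, 1.0, 0.001]
force: [0.2, 0.6, 0.3]
grip_width: 0.504
```

Emit:
arm_command(steps=[0,0,0,0,0,0,0,0,0,0,0,0,0,0,0,0,0,0,0,0])

```text
time_s: 54.75
eef_pos: [334.9, 370.7, 52.1]
ee_rot: [0.001, -0.03, 1.0, 0.0]
force: [-1.5, -1.1, 6.4]
grip_width: 0.283
```

Emit:
arm_command(steps=[0,0,0.1,0,0,0,0,0.1,0,0,0,0,0,0,0])

```text
time_s: 55.12
eef_pos: [334.5, 370.5, 61.5]
ee_rot: [0.0, -0.03, 1.0, 0.0]
force: [-0.5, -0.2, -1.3]
grip_width: 0.276
```

Emit:
arm_command(steps=[0.2,0.011,0,0,0,0.25,0.014,0,0,0,0.25,0.014,0,0,0,0.17,0.011,0,0,0,0,0,0,0,0])

```text
time_s: 55.75
eef_pos: [378.6, 372.9, 61.1]
ee_rot: [0.0, -0.03, 1.0, 0.0]
force: [0.2, 0.9, -2.5]
grip_width: 0.276
```

```bash
python3 -c "
from h import *
s=sense();print(s['eef_pos'],s['force'])
a=capture('wrist');save(a,'w12',(100,120,460,420),1.4)
"
```

```text
[378.62220193 372.90634572  61.13034139] [ 0.16082251  0.90785077 -2.52569909]
```

View pics/w12.png

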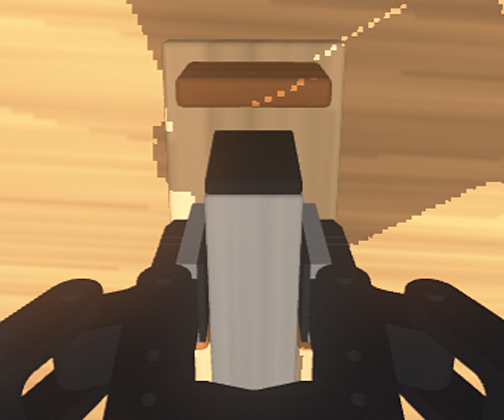

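The near end is behind the lip with a visible gap. I'll lower it.

Emit:
arm_command(steps=[0,0,-0.2,0,0,0,0,-0.2,0,0,0,0,-0.08,0,0,0,0,0,0,0])

```text
time_s: 56.3
eef_pos: [377.8, 372.9, 36.9]
ee_rot: [-0.0, -0.03, 1.0, -0.0]
force: [-1.4, 0.3, -1.0]
grip_width: 0.281
```

Emit:
arm_command(steps=[0,0,-0.05,0,0,0,0,0,0,0])

```text
time_s: 56.55
eef_pos: [378.1, 373.1, 35.6]
ee_rot: [0.0, -0.03, 1.0, 0.0]
force: [-3.5, -2.0, 8.2]
grip_width: 0.277
```

Emit:
arm_command(steps=[0,0,0,0,70,0,0,0,0,70,0,0,0,0,70,0,0,0.8,0,70,0,0,1,0,70])

```text
time_s: 57.18
eef_pos: [377.6, 372.6, 125.2]
ee_rot: [-0.001, -0.03, 1.0, -0.001]
force: [0.5, 0.6, -0.5]
grip_width: 0.696
```

```bash
python3 -c "
from h import *
s=sense();print(s['eef_pos'],s['force'])
a=capture('wrist')
b=capture('scene')
im=np.hstack([cv2.resize(a['frame'],None,fx=.7,fy=.7), cv2.resize(b['frame'][120:270,350:480],(340,294))]);cv2.imwrite('pics/w13.png',im)
for r in risers(b): print(r)
"
```

```text
[377.5503176  372.62448736 125.17904766] [ 0.51553054  0.58929891 -0.51284752]
(np.float64(594.0), np.float64(54.7), np.float64(-0.101), np.float64(0.105), 0.79, '', 236)
(np.float64(583.8), np.float64(-64.3), np.float64(-0.065), np.float64(0.124), 0.54, '', 223)
(np.float64(597.3), np.float64(116.6), np.float64(-0.112), np.float64(0.07), 0.49, '', 260)
(np.float64(588.4), np.float64(-4.5), np.float64(-0.132), np.float64(0.065), 0.46, '', 240)
```

View pics/w13.png

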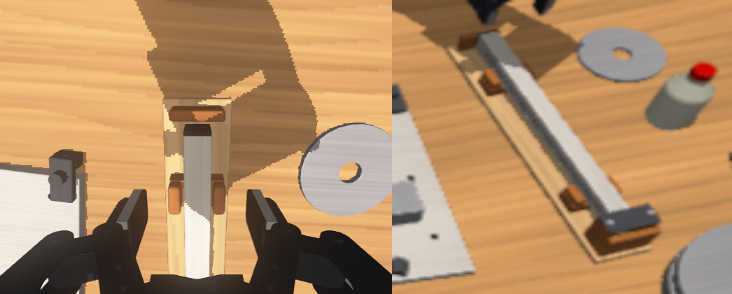

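Emit:
arm_command(steps=[0.15,-0.28,0.6,-0.97,70,0.15,-0.28,0.6,-0.97,70,0.15,-0.28,0.4,-0.98,70,0.15,-0.28,0,-0.98,70,0.15,-0.28,0,-0.98,70])

```text
time_s: 57.95
eef_pos: [415.5, 302.4, 203.7]
ee_rot: [-0.001, 0.183, 0.983, -0.0]
force: [0.1, -0.0, -0.6]
grip_width: 0.701
```

Emit:
arm_command(steps=[0.15,-0.28,0,-0.97,70,0.15,-0.28,0,-0.97,70,0.15,-0.28,0,-0.98,70,0.15,-0.28,0,-0.98,70,0.15,-0.28,0,-0.98,70])

```text
time_s: 58.58
eef_pos: [452.9, 232.4, 203.5]
ee_rot: [-0.001, 0.387, 0.922, -0.001]
force: [-0.6, -0.2, 0.0]
grip_width: 0.695
```

Emit:
arm_command(steps=[0.15,-0.28,0,-0.97,70,0.15,-0.28,0,-0.97,70,0.15,-0.28,0,-0.98,70,0.15,-0.28,0,-0.98,70,0.15,-0.28,0,-0.98,70])

```text
time_s: 59.2
eef_pos: [490.4, 162.4, 203.5]
ee_rot: [-0.001, 0.573, 0.82, -0.001]
force: [0.4, -0.5, 0.1]
grip_width: 0.703
```

Emit:
arm_command(steps=[0.15,-0.28,0,-0.97,70,0.15,-0.28,0,-0.97,70,0.15,-0.28,0,-0.98,70,0.15,-0.28,0,-0.98,70,0.15,-0.28,0,-0.98,70])

```text
time_s: 59.82
eef_pos: [527.9, 92.5, 203.4]
ee_rot: [-0.001, 0.733, 0.68, -0.001]
force: [0.0, 0.3, 0.4]
grip_width: 0.7
```

```bash
python3 -c "
from h import *
s=sense();q=s['ee_rot'];print(s['eef_pos'],np.degrees(2*np.arctan2(q[2],q[1]))-90)
a=capture('wrist');save(a,'w14',s=1)
for r in risers(a): print(*r)
"
```

```text
[527.86837599  92.48714064 203.41211585] -4.3183098203218435
599.6 114.0 -0.079 0.022 0.9  2919
593.5 54.0 -0.07 0.081 0.76  2645
573.4 -66.3 0.06 0.355 0.7  1735
```

The bar is back in the rack: near end behind the lip, far end under the strap. I'll take the tall riser from mark 1.

Emit:
arm_command(steps=[0.7,0.22,0,0,100,0.71,0.2,-0.5,0,100,0,0,-0.9,0,100,0,0,-0.9,0,100,0,0,-0.6,0,100], grip_force=50)

```text
time_s: 60.55
eef_pos: [597.0, 114.7, 56.7]
ee_rot: [-0.001, 0.731, 0.682, -0.001]
force: [0.2, -0.2, -0.0]
grip_width: 0.998
```

Emit:
arm_command(steps=[0,0,-0.4,0,100,0,0,-0.2,0,100,0,0,0,0,100,0,0,0,0,0,0,0,0,0,0])

```text
time_s: 61.18
eef_pos: [598.9, 114.0, 30.6]
ee_rot: [0.0, 0.732, 0.681, 0.0]
force: [-1.1, 0.7, 0.6]
grip_width: 0.601
```

Emit:
arm_command(steps=[0,0,0,0,0,0,0,0,0,0,0,0,0,0,0])

```text
time_s: 61.55
eef_pos: [599.1, 114.0, 30.8]
ee_rot: [0.001, 0.732, 0.681, 0.001]
force: [0.5, -0.0, 6.5]
grip_width: 0.577
```

Emit:
arm_command(steps=[0,0,0.5,0,0,0,0,0.9,0,0,0,0,0.9,0,0,0,0,0,0,0])

```text
time_s: 62.05
eef_pos: [599.8, 114.0, 148.0]
ee_rot: [0.002, 0.732, 0.681, 0.002]
force: [-0.2, 0.0, -3.0]
grip_width: 0.576
```

```bash
python3 -c "
from h import *
s=sense();print(s['eef_pos'],s['force'],s['grip_width'])
c=capture('scene')
for d in trace(c,'tray')[:1]:
  m=d['mask'];v,u=np.nonzero(m);q=np.array([ray(c,(a,b),35)[:2] for a,b in zip(u,v)]);print(m.sum(),q.min(0),q.max(0),cv2.minAreaRect(np.float32(q)))
c=capture('side')
for d in trace(c,'tray')[:1]:
  m=d['mask'];v,u=np.nonzero(m);q=np.array([ray(c,(a,b),20)[:2] for a,b in zip(u,v)]);print(m.sum(),cv2.minAreaRect(np.float32(q)))
"
```

```text
[599.82052985 114.01758463 148.03437025] [-0.23893951  0.04322456 -3.00016218] 0.5758684445215598
3617 [ 418.55182057 -447.07796392] [ 639.53671779 -294.61541454] ((528.6565551757812, -371.06591796875), (149.70799255371094, 216.2289276123047), 87.31759643554688)
4379 ((522.6614990234375, -372.4282531738281), (157.79360961914062, 223.34645080566406), 87.22542572021484)
```

Emit:
arm_command(steps=[-0.2,-0.97,0,0,0,-0.2,-0.97,0,0,0,-0.2,-0.97,0,0,0,-0.2,-0.97,0,0,0,-0.2,-0.97,0,0,0])

```text
time_s: 62.88
eef_pos: [547.5, -129.8, 143.4]
ee_rot: [-0.001, 0.732, 0.681, -0.0]
force: [0.7, -0.0, -3.0]
grip_width: 0.578
```

Emit:
arm_command(steps=[-0.2,-0.97,0,0,0,-0.2,-0.97,0,0,0,-0.2,-0.97,0,0,0,-0.2,-0.97,0,0,0,-0.2,-0.97,0,0,0])

```text
time_s: 63.5
eef_pos: [497.6, -372.1, 143.2]
ee_rot: [-0.001, 0.732, 0.681, 0.0]
force: [-0.1, 0.7, -2.5]
grip_width: 0.576
```

Emit:
arm_command(steps=[0,0,0,0,0,0,0,-0.7,0,0,0,0,0,0,0])

```text
time_s: 63.88
eef_pos: [497.4, -369.1, 106.5]
ee_rot: [-0.004, 0.732, 0.681, 0.0]
force: [0.0, -0.2, -2.1]
grip_width: 0.578
```

```bash
python3 -c "
from h import *
s=sense();print(s['eef_pos'],s['force'],s['grip_width'])
a=capture('wrist');save(a,'w15',s=1)
for d in search_frame(a,'tray')[:1]: print(d)
"
```

```text
[ 497.38305117 -369.10005036  106.51346896] [ 0.02261235 -0.18323316 -2.08536545] 0.5782881307285623
{'point': [552.2, -354.4, 4.2], 'score': 0.56}
```

View pics/w15.png

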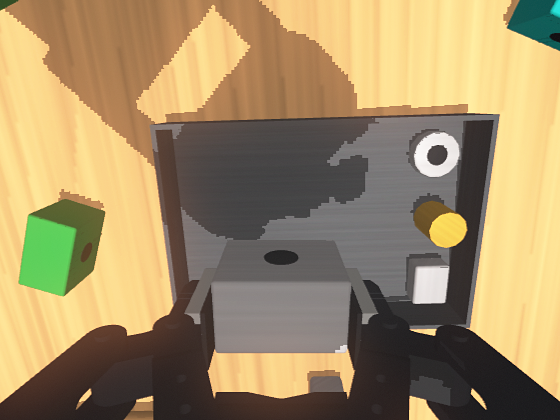

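```bash
python3 -c "
from h import *
a=capture('wrist')
for u,v in [(152,124),(497,115),(469,326)]: print(ray(a,(u,v),35))
print(proj(a,[497,-369,3]),sense()['eef_pos'])
"
```

```text
[ 428.75671451 -301.99195583   35.        ]
[ 628.91648724 -311.28618718   35.        ]
[ 624.18536132 -452.44992033   35.        ]
[277.64882585 210.45158341] [ 499.01042933 -370.85894046  110.75298455]
```

Emit:
arm_command(steps=[0,-0.1,-0.6,0,0,0,0,-0.6,0,0,0,0,-0.4,0,0,0,0,-0.15,0,0,0,0,0,0,0])

```text
time_s: 64.65
eef_pos: [498.9, -376.2, 23.1]
ee_rot: [0.0, 0.732, 0.681, -0.0]
force: [-0.5, 0.3, -2.1]
grip_width: 0.574
```

Emit:
arm_command(steps=[0,0,0,0,100,0,0,0,0,100,0,0,0,0,100,0,0,0.6,0,100,0,0,1,0,100])

```text
time_s: 65.28
eef_pos: [497.9, -375.4, 102.1]
ee_rot: [-0.002, 0.732, 0.681, 0.0]
force: [0.5, 0.5, 1.0]
grip_width: 0.997
```

Emit:
arm_command(steps=[-0.2,0.95,0.7,0,100,-0.2,0.95,0.5,0,100,0,0.95,0,0,100,0,0.95,0,0,100,0,0.95,0,0,100])

```text
time_s: 65.9
eef_pos: [478.4, -137.1, 162.7]
ee_rot: [0.0, 0.732, 0.681, 0.0]
force: [-0.1, 0.2, -1.3]
grip_width: 1.0
```

Emit:
arm_command(steps=[0.2,0.95,0,0,100,0.2,0.95,0,0,100,0.2,0.9,0,0,100,0,0,0,0,100,0,0,0,0,100])

```text
time_s: 66.53
eef_pos: [508.5, 1.1, 162.4]
ee_rot: [0.0, 0.732, 0.681, -0.0]
force: [-0.3, -0.6, -0.1]
grip_width: 1.002
```

```bash
python3 -c "
from h import *
s=sense();print(s['eef_pos'],s['force'],s['time_s'])
a=capture('wrist');b=capture('scene')
for r in risers(a): print(*r)
for r in risers(b): print(*r)
im=np.hstack([cv2.resize(a['frame'],None,fx=.7,fy=.7), cv2.resize(b['frame'][80:380,100:500],(400,294))]);cv2.imwrite('pics/w16.png',im)
"
```

```text
[508.48908983   1.09742006 162.44627744] [-0.30868998 -0.5715656  -0.06328398] 66.525
590.2 -6.3 -0.099 0.036 0.74  3855
585.2 -66.0 -0.048 0.221 0.71  3066
594.3 54.1 -0.078 0.027 0.62  3860
583.5 -64.4 -0.085 0.141 0.82  213
590.1 -4.7 -0.116 0.078 0.82  250
504.9 -372.6 -0.073 0.063 0.74  286
593.6 56.6 -0.019 0.057 0.6  265
```

View pics/w16.png

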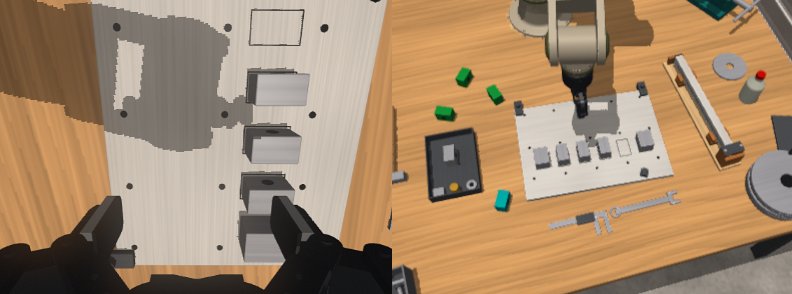

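Everything is in place: mark 1 is empty, three risers are on marks 2–4, the tall riser is in the tray, the bar is in the rack and the bystanders are untouched. I'll hand it in.

```bash
python3 -c "
from h import *
print(finish_job())"
```

```text
the job is handed in; nothing more can be done
None
```

The job is done and handed in at about 66 s of the 210 s allowed; the hand-in gives no verdict. The bar rocked, so the riser on mark 1 was the tall one, and it is now in the tray.

- **Row:** I placed all four risers on marks 1–4. The camera fits put them within about 1 mm of their marks. They were picked up and set down rather than pushed along the plate.
- **Straightedge:** I lifted the near end over the lip, drew it out from under the strap and laid it from rest to rest.
- **Left press (about 13 N):** The left end stood about 3.5 mm high and sank when pressed.
- **Right press:** The right end was rigid on its rest. This press peaked at 27 N, above the suggested 8 to 20 N.
- **Finding the tall riser:** The pictures showed the bar turning about a point close to mark 1. The height matched too: about 3.9 mm expected for mark 1, at least 5.2 mm for any other.
- **End state:** The last pictures show the three other risers on marks 2–4 and mark 1 empty. The tall riser lies in the free part of the tray. The bar is back with its near end behind the lip and its far end under the strap. Nothing else looks disturbed, and I saw no riser knocked aside.

**Checks that disagreed:**
- An early silhouette fit slightly favoured 40 mm for the tall riser. I went by the press results and did not measure its height separately.
- The last close-up of the riser on mark 4 was partly hidden by a finger, so its fit was poor. Its position still agreed within about 1 mm there, and within about 3 mm in the overview camera.

I viewed 20 pictures, 6 over the budget of 14.

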